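# Charge the milling jar with grinding balls

### The job

Charge the milling jar for the next run: lift the funnel off its hook, set it in the mouth of the jar, and tip each scoop that holds grinding balls out through it until all the balls are in the jar. Stand the empty scoops back upright on the tray, hang the funnel on its hook again and close the jar with its lid, flush on the rim; keep the jar standing on the tray and leave the timer alone.

Things in the scene. Friction and masses are not known exactly. Their poses are not given: they have to be found in the camera images.
- tray: grey spill tray, fixed, 380 x 460 mm (x, y), inner floor 4 mm above its underside, rim 16 mm high; origin at the centre of its underside, z up
- stand: low fixed bench stand: grey base plate 150 x 110 x 12 mm, square 14 mm steel post 188 mm high near its +x end (front face 38 mm on the +x side of the origin), with a small hook on the post's front that points to the stand's -x; origin at the centre of the base's underside, z up
- hook (a point): point on top of the hook's level 6 mm wire, 170 mm above the bench, midway in the gap of 15 mm between the post's front face and the hook's upturned tip; the tip rises 9 mm above this point. The wire runs along the stand's x axis; the post is on the +x side, the open tip on the -x side
- funnel: wide steel powder funnel, 70 g, mouth 120 mm across, 88 mm from stem end to rim; stem 40 mm outside, 33 mm inside, 34 mm long, then a cone. Origin on its axis at the stem's lower end, z towards the mouth. A flat strap 30 mm wide (y), 6 mm thick (x) rises from the rim at x = +63 mm up to z = 142 mm, with a window (eye) in it. At the start it hangs by the eye on the hook, leaning a few degrees
- eye (a point): middle of the upper edge (which rests on the hook) of the window in the funnel's strap, in the funnel's frame at x = 63, y = 0, z = 126 mm; the window is 18 mm wide and reaches down to z = 96 mm. Grip the black cheeks on either side of it (30 mm over both, x = 52 to 66, z = 94 to 142 mm). To unhook it, raise it 10 to 23 mm and draw it away from the post (stand's -x); to hang it, the reverse
- jar: narrow steel milling jar, loose, 0.6 kg, open at the top: 100 mm high, 60 mm across (foot 70 mm across, 12 mm high), bore 51 mm, inner floor at 6 mm; origin at the centre of its underside, z up. The funnel's stem drops into its mouth until the cone sits on the rim, with the funnel's origin then 60 mm above the jar's origin and the funnel's rim 148 mm above it
- lid: lid of the jar, loose on the tray, 0.12 kg: a steel disc 66 mm across and 6 mm thick over a black plug 45 mm across and 8 mm deep, with a black knob on top, 23 mm across, from z = 22 to 50 mm, to grip from above; origin at the centre of the plug's underside, z up. On the jar the plug is in the bore and the disc lies on the rim, with the lid's origin 92 mm above the jar's
- lab_timer: small white timer lying on the tray, 64 x 64 x 18 mm, a bystander; origin at the centre of its underside
- scoop_a: aluminium dosing scoop, 0.12 kg, on the tray: floor 51 x 50 mm, walls 28 mm high; a spout slopes up at 30 degrees towards -x, its lip 50 mm from the origin, 16 mm high. Origin at the centre of the floor's underside, z up. Upright black handle at x = +31 mm, 26 mm wide (y), 10 mm thick (x), z = 36 to 78 mm, to grip from above. Holds up to four balls or none; they roll out when it is tipped 60 degrees spout down
- ball_a1: steel grinding ball, 14 mm in diameter, at the start in scoop_a (may be absent); origin at its centre
- ball_a2: steel grinding ball, 14 mm in diameter, at the start in scoop_a (may be absent); origin at its centre
- ball_a3: steel grinding ball, 14 mm in diameter, at the start in scoop_a (may be absent); origin at its centre
- ball_a4: steel grinding ball, 14 mm in diameter, at the start in scoop_a (may be absent); origin at its centre
- scoop_b: aluminium dosing scoop, 0.12 kg, on the tray: floor 51 x 50 mm, walls 28 mm high; a spout slopes up at 30 degrees towards -x, its lip 50 mm from the origin, 16 mm high. Origin at the centre of the floor's underside, z up. Upright black handle at x = +31 mm, 26 mm wide (y), 10 mm thick (x), z = 36 to 78 mm, to grip from above. Holds up to four balls or none; they roll out when it is tipped 60 degrees spout down
- ball_b1: steel grinding ball, 14 mm in diameter, at the start in scoop_b (may be absent); origin at its centre
- ball_b2: steel grinding ball, 14 mm in diameter, at the start in scoop_b (may be absent); origin at its centre
- ball_b3: steel grinding ball, 14 mm in diameter, at the start in scoop_b (may be absent); origin at its centre
- ball_b4: steel grinding ball, 14 mm in diameter, at the start in scoop_b (may be absent); origin at its centre
- scoop_c: aluminium dosing scoop, 0.12 kg, on the tray: floor 51 x 50 mm, walls 28 mm high; a spout slopes up at 30 degrees towards -x, its lip 50 mm from the origin, 16 mm high. Origin at the centre of the floor's underside, z up. Upright black handle at x = +31 mm, 26 mm wide (y), 10 mm thick (x), z = 36 to 78 mm, to grip from above. Holds up to four balls or none; they roll out when it is tipped 60 degrees spout down
- ball_c1: steel grinding ball, 14 mm in diameter, at the start in scoop_c (may be absent); origin at its centre
- ball_c2: steel grinding ball, 14 mm in diameter, at the start in scoop_c (may be absent); origin at its centre
Things that resemble listed ones, but are neither listed nor needed, are in the scene too. Leave any blue look-alike of the lid alone.

How it is judged:
By the outcome, as a careful person would: the job done as asked, in the order asked, and still so for the second after the job is handed in, with the robot touching nothing.
Of ball_a3, ball_a4 only 1 to 2 are there at a start; the rules pass over those that are not, and their reading is None.
Of ball_b3, ball_b4, ball_c1, ball_c2 only 1 to 3 are there at a start; the rules pass over those that are not, and their reading is None.
At some moment in a run one of scoop_a, scoop_b, scoop_c may be knocked a few centimetres aside while the robot is not near it.
It also fails if it takes over 210 s, if anything falls off the work surface, if the arm or the gripper's body presses on something with over 40 N, if the wrist force passes 120 N, or if a joint passes its speed limit or range.

### The arm

A 7-joint arm with a two-finger parallel gripper is mounted at the origin on a cart in front of the work surface, level with it; the furniture and walls round the work are solid. World frame = base frame: x ahead of the robot, y to its left, z up, the work surface at z = 0. Lengths are in m, angles in rad, forces in N, time in s.
With the tool pointing down it reaches from about 0.35 to 0.9 m from the base axis. Payload 7.2 kg.
Tool frame: the origin (TCP) lies where the fingers leave the gripper's body, on its centre line; the fingertips stand 80 mm ahead of it and the grasp point (between the pads) lies 61 mm ahead of it (r.grasp_offset is the distance from the TCP to the grasp point, in m); x points along the fingers, y is the direction in which the jaws open and shut, and the axes are right-handed (so a half turn about x gives the same grasp; the last joint's range is limited). The gripper opens to 88 mm and grips with 3 to 60 N. Pads are 20 mm wide; open, the fingers measure 115 mm over their backs; the gripper's body (75 mm by 178 mm) begins 61 mm behind the grasp point.
Start: joints at [1.084, 0.411, -0.013, 1.596, 0.006, 1.134, -0.082], TCP at [0.254, -0.571, 0.303] pointing down, gripper open.
Joint ranges: [-2.95, 2.95], [-0.29, 1.99], [-1.47, 1.44], [0.14, 2.54], [-1.03, 4.17], [0.13, 1.85], [-2.86, 2.86]. Speed limits (rad/s): [2.39, 2.39, 3.01, 3.01, 3.14, 3.14, 3.14].

### API

Orientations are given as [roll, pitch, yaw] about the fixed x, y, z axes, in that order (R = Rz(yaw) Ry(pitch) Rx(roll)).
In Python, from rig import observe, imaging, finish_job, r gives the robot as it stands.
- The arm moves only by the tool jog_arm, never from a script. Its argument "series" is a list of rows, each an object with "travel": the shift along the world's x, y, z in m, a list of three; "dr": the turn, a rotation vector about the world's x, y, z in rad, a list of three. In form: [{"travel": [dx, dy, dz], "dr": [rx, ry, rz]}, ...]. A call has 1 to 10 rows; each row shifts and turns the pose as measured when the row begins; what a row does not reach is not made up. A row lasts 1/12 s, in which the tool goes at most 41.7 mm and 7.16 degrees, less where a joint would pass 70% of its speed; a pose out of reach is approached as far as the arm can. A call with a gripper value outside its range is refused whole. "claw" is the closure in counts, from 0 (fully open) to 255 (shut), set as the call begins (left out, the last holds). The fingers move at their own pace and stop on an object; "squeeze" is the grip in N (left out, the last holds). Time passes only in rows, so rows that do not move let the fingers close. It gives the time, the measured TCP pose, the force and the opening at its end, in the units of the state.
- observe(): the state, without advancing time (a new reading comes with each control period).
- imaging.capture(name): name is "side" or "top" or "wrist"; returns a dict with "frame" (400x640x3 uint8, red, green, blue), "fov_y" (degrees; the focal length in pixels is half the picture's height over the tangent of half this angle, whatever the lens; pixels are square), "cx", "cy" (the principal point, pixels), "T" (4x4, takes a point from camera to world coordinates). Camera axes: x right, y down, z forward; pixel columns grow to the right and rows downward; lengths in m; the calibration is good to about 2 mm. A picture is of the moment at which its call begins. There is no depth.
- finish_job(): hands the job in, once; it reports no verdict.
The state is a dict: "clock": time; "joint_positions": joint angles; "dq": joint speeds; "joint_efforts": joint torques, N m; "eef_pos": TCP position; "eef_rot": TCP orientation; "wrist_force": force on the tool from outside, world axes, zero at the start; "moment": the same for the moment, N m; "grip_width": finger opening in m.
Only numpy, scipy, OpenCV 4.12 (cv2) and the standard library are available. Lean on these libraries where they do the work, as an engineer would, in place of code of your own. Each camera call takes 0.05 s, during which the arm holds its last target.

## Working session

There is one attempt and no reset: what is moved stays moved. The work goes in short steps, Python scripts to look and compute and a tool call to move; the robot and the scene stay as the last step left them, time stands still between calls to the robot, and variables do not carry over. Pictures are saved under pics/ and viewed, and the job is handed in when it is done.

Besides the shell and the picture viewer there is one more tool, called after "Call:" as a command line: name --argument value ..., lists and objects as JSON in quotes. jog_arm: Moves the arm, as the interface text tells. Its arguments: {"type":"object","properties":{"series":{"type":"array"},"claw":{"type":"number"},"squeeze":{"type":"number"}},"required":["series"]}

```bash
ls; mkdir -p pics; python3 - <<'E'
from rig import observe, imaging, r
import cv2
s=observe();print(s['clock'],s['eef_pos'],s['eef_rot'],s['grip_width'],s['wrist_force'])
for n in ['side','top','wrist']:
    c=imaging.capture(n);print(n,c['fov_y'],c['cx'],c['cy'],c['T'])
    cv2.imwrite(f'pics/{n}0.png',c['frame'][:,:,::-1])
E
```

```text
pics
0.0 [ 0.2539885  -0.57062906  0.30180015] [-1.49881379  1.56915755  2.06164801] 0.08793435808664965 [-0.23180174  0.367489   -0.11318205]
side 53.64133156032697 324.32349441729315 200.86063316454295 [[-0.92650398 -0.23919895  0.29047245  0.24324623]
 [-0.37601733  0.61765657 -0.69073245  0.70736958]
 [-0.01418974 -0.74918904 -0.66220422  0.80161825]
 [ 0.          0.          0.          1.        ]]
top 54.41693954387292 321.937268069681 203.89588693708427 [[ 0.01851515 -0.98077924  0.19424022  0.35822143]
 [-0.99980215 -0.01957438 -0.0035351   0.00259728]
 [ 0.00726928 -0.19413634 -0.98094762  1.0662828 ]
 [ 0.          0.          0.          1.        ]]
wrist 60.29388100458009 320.9970051983817 195.55456937256545 [[ 0.40704352 -0.87060251 -0.27634551  0.32980848]
 [-0.91340235 -0.38909927 -0.11957388 -0.53677303]
 [-0.00342452  0.30108641 -0.95359071  0.38456198]
 [ 0.          0.          0.          1.        ]]
```

```bash
cat > h.py <<'E'
import numpy as np, cv2
from rig import observe, imaging, r
def cap(n,save=None):
    c=imaging.capture(n)
    if save: cv2.imwrite(f'pics/{save}.png',c['frame'][:,:,::-1])
    return c
def F(c): return 200/np.tan(np.radians(c['fov_y']/2))
def ray(c,u,v):
    f=F(c);d=np.array([(u-c['cx'])/f,(v-c['cy'])/f,1.]);T=np.array(c['T'])
    d=T[:3,:3]@d; return T[:3,3],d/np.linalg.norm(d)
def onz(c,u,v,z):
    o,d=ray(c,u,v);return o+d*(z-o[2])/d[2]
def proj(c,p):
    T=np.array(c['T']);q=T[:3,:3].T@(np.asarray(p,float)-T[:3,3]);f=F(c)
    return np.array([c['cx']+f*q[0]/q[2],c['cy']+f*q[1]/q[2]])
def tri(c1,p1,c2,p2):
    o1,d1=ray(c1,*p1);o2,d2=ray(c2,*p2)
    A=np.stack([d1,-d2],1);t=np.linalg.lstsq(A,o2-o1,rcond=None)[0]
    a=o1+d1*t[0];b=o2+d2*t[1];return (a+b)/2,np.linalg.norm(a-b)
def crop(c,x0,y0,x1,y1,k,name):
    f=c['frame'][y0:y1,x0:x1,::-1]
    cv2.imwrite(f'pics/{name}.png',cv2.resize(f,None,fx=k,fy=k,interpolation=cv2.INTER_CUBIC))
E
python3 - <<'E'
from h import *
import pickle
t=cap('top');s=cap('side');pickle.dump((t,s),open('c0.pkl','wb'))
crop(t,230,145,420,300,4,'t1');crop(t,400,145,600,310,4,'t2');crop(s,225,165,425,315,4,'s1');crop(s,300,90,470,200,4,'s2')
E
python3 - <<'E'
from h import *
import pickle
print([a for a in dir(r) if a[0]!='_'])
t,s=pickle.load(open('c0.pkl','rb'))
from scipy.spatial.transform import Rotation as Ro
st=observe();R=Ro.from_euler('xyz',st['eef_rot']).as_matrix();print(R.round(3))
C=lambda x,y,k=4:(x/k+230,y/k+145)
D=lambda x,y,k=4:(x/k+400,y/k+145)
S=lambda x,y,k=4:(x/k+225,y/k+165)
print('jar',onz(t,*C(160,124),.104), onz(s,*S(197,272),.104))
print('lid',onz(t,*C(598,163),.018),'knob',onz(t,*C(603,154),.054))
print('tray corners',[onz(t,*C(*p),.016).round(3) for p in [(40,48),(682,32),(718,570),(35,592)]])
for n,p in dict(l=(191,400),m=(381,402),r=(550,392)).items(): print('handle',n,onz(t,*C(*p),.08))
for n,p in dict(l=[(185,494),(236,485)],m=[(363,495),(425,487)],r=[(511,484),(580,484)]).items(): print('floorfront',n,[onz(t,*C(*q),.006).round(3) for q in p])
print('base',[onz(t,*D(*p),.012).round(3) for p in [(135,272),(108,488)]])
print('rim',onz(t,*D(258,418),.13),'rimdia',onz(t,*D(160,418),.13),onz(t,*D(356,418),.13))
E
```

```text
['Unreachable', 'grasp_offset']
[[-0.     0.407 -0.914]
 [ 0.001 -0.914 -0.407]
 [-1.    -0.001  0.   ]]
jar [0.61877301 0.13317323 0.104     ] [0.61882697 0.13386666 0.104     ]
lid [ 0.62031891 -0.15997958  0.018     ] knob [ 0.61760121 -0.15781754  0.054     ]
tray corners [array([0.696, 0.232, 0.016]), array([ 0.717, -0.221,  0.016]), array([ 0.345, -0.237,  0.016]), array([0.323, 0.213, 0.016])]
handle l [0.44531467 0.10883479 0.08      ]
handle m [ 0.44635497 -0.01132827  0.08      ]
handle r [ 0.45473755 -0.11837048  0.08      ]
floorfront l [array([0.389, 0.118, 0.006]), array([0.395, 0.084, 0.006])]
floorfront m [array([ 0.39 , -0.001,  0.006]), array([ 0.396, -0.043,  0.006])]
floorfront r [array([ 0.399, -0.101,  0.006]), array([ 0.4  , -0.147,  0.006])]
base [array([ 0.548, -0.31 ,  0.012]), array([ 0.4  , -0.286,  0.012])]
rim [ 0.43870416 -0.34554962  0.13      ] rimdia [ 0.43757723 -0.28652396  0.13      ] [ 0.43983212 -0.40462929  0.13      ]
```

Call:
jog_arm --series '[{"travel": [0.02, 0.027, 0.006], "dr": [0, 0, -0.07]}, {"travel": [0.022, 0.028, 0.006], "dr": [0, 0, -0.07]}, {"travel": [0.022, 0.028, 0.006], "dr": [0, 0, -0.07]}, {"travel": [0.022, 0.028, 0.006], "dr": [0, 0, -0.07]}, {"travel": [0.022, 0.028, 0.004], "dr": [0, 0, -0.07]}, {"travel": [0.022, 0.028, 0.004], "dr": [0, 0, -0.07]}, {"travel": [0.022, 0.028, 0], "dr": [0, 0, -0.07]}, {"travel": [0.022, 0.028, 0], "dr": [0, 0, -0.07]}, {"travel": [0.005, 0.005, 0], "dr": [0, 0, -0.02]}, {"travel": [0, 0, 0], "dr": [0, 0, 0]}]'

```text
clock: 1.08
eef_pos: [0.4351, -0.3318, 0.3343]
eef_rot: [-1.131, 1.566, 1.814]
wrist_force: [0.5, -1.0, -0.4]
grip_width: 0.0883
```

```bash
cat >> h.py <<'E'
from scipy.spatial.transform import Rotation as Ro
def pose():
    st=observe();R=Ro.from_euler('xyz',st['eef_rot']).as_matrix();p=np.array(st['eef_pos'])
    return p,R,p+R[:,0]*r.grasp_offset,st
def rep():
    p,R,g,st=pose();print('t',round(st['clock'],2),'tcp',p.round(4),'grasp',g.round(4));print('tool x',R[:,0].round(3),'y',R[:,1].round(3),'yaw_y',np.degrees(np.arctan2(R[1,1],R[0,1])).round(2),'w',round(st['grip_width'],4),'F',np.round(st['wrist_force'],1))
    print('q',np.round(st['joint_positions'],2))
E
python3 - <<'E'
from h import *
rep();c=cap('wrist','w1')
E
```

```text
t 1.08 tcp [ 0.4351 -0.3318  0.3343] grasp [ 0.435  -0.3315  0.273 ]
tool x [-0.001  0.005 -1.   ] y [-0.195 -0.981 -0.004] yaw_y -101.25 w 0.0883 F [ 0.5 -1.  -0.4]
q [ 0.6   0.26 -0.04  1.74  0.01  1.15 -1.21]
```

```bash
python3 - <<'E'
from h import *
c=cap('wrist');crop(c,260,40,420,140,5,'w1c')
import pickle;pickle.dump(c,open('w1.pkl','wb'))
E
python3 - <<'E'
from h import *
import pickle;c=pickle.load(open('w1.pkl','rb'))
q=lambda x,y,z:onz(c,x/5+260,y/5+40,z).round(4)
print('post',q(405,245,.188),[q(*p,.188) for p in[(355,192),(458,192),(350,297),(460,299)]])
print('cheeks top out', q(297,320,.186),q(518,320,.186),q(315,440,.186),q(497,437,.186))
a,b=q(118,112,.012),q(608,90,.012);print('base back',a,b,np.degrees(np.arctan2(*(a-b)[:2])),np.linalg.norm(a-b))
d=q(137,430,.012);e=q(608,390,.012);print('sides',np.degrees(np.arctan2((a-d)[1],(a-d)[0])),np.degrees(np.arctan2((b-e)[1],(b-e)[0])))
E
```

```text
post [ 0.5122 -0.359   0.188 ] [array([ 0.5197, -0.3539,  0.188 ]), array([ 0.5172, -0.3666,  0.188 ]), array([ 0.5073, -0.3509,  0.188 ]), array([ 0.5043, -0.3647,  0.188 ])]
cheeks top out [ 0.5057 -0.3437  0.186 ] [ 0.5002 -0.3718  0.186 ] [ 0.4902 -0.343   0.186 ] [ 0.4859 -0.3667  0.186 ]
base back [ 0.5487 -0.3102  0.012 ] [ 0.5323 -0.4163  0.012 ] 8.786737129728325 0.10736000186289121
sides -9.434992956812696 -8.041935693345591
```

Call:
jog_arm --series '[{"travel": [0.028, -0.012, 0], "dr": [-0.005, 0, 0.04]}, {"travel": [0.026, -0.012, -0.02], "dr": [0, 0, 0]}, {"travel": [0, 0, -0.03], "dr": [0, 0, 0]}, {"travel": [0, 0, -0.02], "dr": [0, 0, 0]}, {"travel": [0, 0, 0], "dr": [0, 0, 0]}, {"travel": [0, 0, 0], "dr": [0, 0, 0]}]' --claw 90

```text
clock: 1.68
eef_pos: [0.4823, -0.3693, 0.2627]
eef_rot: [1.277, 1.564, -2.028]
wrist_force: [0.4, 0.3, 0.9]
grip_width: 0.0572
```

```bash
python3 - <<'E'
from h import *
rep();c=cap('wrist','w2');crop(c,200,40,440,220,3,'w2c')
E
```

```text
t 1.68 tcp [ 0.4823 -0.3693  0.2627] grasp [ 0.4821 -0.3697  0.2014]
tool x [-0.003 -0.006 -1.   ] y [-0.163 -0.987  0.007] yaw_y -99.37 w 0.0572 F [0.4 0.3 0.9]
q [ 0.6   0.42 -0.04  1.69  0.03  1.04 -1.19]
```

Call:
jog_arm --series '[{"travel": [0.008, 0.014, 0], "dr": [0.006, -0.003, 0.005]}, {"travel": [0, 0, 0], "dr": [0, 0, 0]}, {"travel": [0, 0, 0], "dr": [0, 0, 0]}]'

```text
clock: 1.98
eef_pos: [0.4899, -0.3563, 0.2663]
eef_rot: [2.593, 1.567, -0.709]
wrist_force: [-0.8, -0.0, 0.3]
grip_width: 0.0569
```

```bash
python3 - <<'E'
from h import *
rep();c=cap('wrist');crop(c,200,40,440,220,3,'w3c')
E
```

```text
t 1.98 tcp [ 0.4899 -0.3563  0.2663] grasp [ 0.4901 -0.3565  0.205 ]
tool x [ 0.003 -0.002 -1.   ] y [-0.161 -0.987  0.002] yaw_y -99.24 w 0.0569 F [-0.8 -0.   0.3]
q [ 0.59  0.41 -0.05  1.69  0.02  1.04 -1.2 ]
```

Call:
jog_arm --series '[{"travel": [0, 0, -0.013], "dr": [0, 0, 0]}, {"travel": [0, 0, -0.013], "dr": [0, 0, 0]}, {"travel": [0, 0.001, -0.01], "dr": [0, 0, 0]}, {"travel": [0, 0, 0], "dr": [0, 0, 0]}, {"travel": [0, 0, 0], "dr": [0, 0, 0]}]'

```text
clock: 2.45
eef_pos: [0.4922, -0.3547, 0.2342]
eef_rot: [2.748, 1.558, -0.552]
wrist_force: [-0.3, -0.1, 0.5]
grip_width: 0.0567
```

```bash
python3 - <<'E'
from h import *
rep()
E
```

```text
t 2.45 tcp [ 0.4922 -0.3547  0.2342] grasp [ 0.4929 -0.3551  0.1729]
tool x [ 0.011 -0.007 -1.   ] y [-0.158 -0.987  0.005] yaw_y -99.07 w 0.0567 F [-0.3 -0.1  0.5]
q [ 0.58  0.44 -0.05  1.72  0.03  0.96 -1.21]
```

Call:
jog_arm --series '[{"travel": [-0.002, -0.001, -0.006], "dr": [0.007, 0.011, 0]}, {"travel": [0, 0, 0], "dr": [0, 0, 0]}]'

```text
clock: 2.62
eef_pos: [0.4903, -0.3558, 0.229]
eef_rot: [-0.691, 1.57, 2.293]
wrist_force: [0.1, -0.7, 0.2]
grip_width: 0.0567
```

Call:
jog_arm --series '[{"travel": [0, 0, 0], "dr": [0, 0, 0]}, {"travel": [0, 0, 0], "dr": [0, 0, 0]}, {"travel": [0, 0, 0], "dr": [0, 0, 0]}, {"travel": [0, 0, 0], "dr": [0, 0, 0]}, {"travel": [0, 0, 0], "dr": [0, 0, 0]}, {"travel": [0, 0, 0], "dr": [0, 0, 0]}]' --claw 255 --squeeze 30

```text
clock: 3.12
eef_pos: [0.4907, -0.3565, 0.2301]
eef_rot: [2.747, 1.57, -0.553]
wrist_force: [0.9, 1.1, -0.5]
grip_width: 0.03
```

```bash
python3 - <<'E'
from h import *
rep();s=cap('side');crop(s,340,95,440,180,8,'s3')
E
```

```text
t 3.12 tcp [ 0.4907 -0.3565  0.2301] grasp [ 0.4907 -0.3565  0.1688]
tool x [ 0.001 -0.001 -1.   ] y [-0.158 -0.987  0.   ] yaw_y -99.09 w 0.03 F [ 0.9  1.1 -0.5]
q [ 0.59  0.45 -0.05  1.72  0.03  0.97 -1.2 ]
```

Call:
jog_arm --series '[{"travel": [0, 0, 0.009], "dr": [0, 0, 0]}, {"travel": [0, 0, 0.008], "dr": [0, 0, 0]}, {"travel": [0, 0, 0], "dr": [0, 0, 0]}, {"travel": [0, 0, 0], "dr": [0, 0, 0]}]'

```text
clock: 3.5
eef_pos: [0.4907, -0.3564, 0.2491]
eef_rot: [2.858, 1.57, -0.443]
wrist_force: [-1.3, 0.4, -0.9]
grip_width: 0.0298
```

```bash
python3 - <<'E'
from h import *
rep();s=cap('side');crop(s,340,95,440,180,8,'s4')
E
```

```text
t 3.5 tcp [ 0.4907 -0.3564  0.2491] grasp [ 0.4908 -0.3564  0.1878]
tool x [ 0.001 -0.    -1.   ] y [-0.158 -0.987  0.   ] yaw_y -99.08 w 0.0298 F [-1.3  0.4 -0.9]
q [ 0.59  0.43 -0.05  1.7   0.02  1.01 -1.2 ]
```

Call:
jog_arm --series '[{"travel": [-0.01, 0.0016, -0.001], "dr": [0, 0, 0]}, {"travel": [-0.015, 0.0024, 0], "dr": [0, 0, 0]}, {"travel": [-0.02, 0.0032, 0], "dr": [0, 0, 0]}, {"travel": [-0.02, 0.0032, 0], "dr": [0, 0, 0]}, {"travel": [0, 0, 0.01], "dr": [0, 0, 0]}, {"travel": [0, 0, 0.02], "dr": [0, 0, 0]}, {"travel": [0, 0, 0.02], "dr": [0, 0, 0]}, {"travel": [0, 0, 0.02], "dr": [0, 0, 0]}, {"travel": [0, 0, 0], "dr": [0, 0, 0]}]'

```text
clock: 4.3
eef_pos: [0.4169, -0.3435, 0.3185]
eef_rot: [-0.417, 1.566, 2.565]
wrist_force: [0.6, -0.6, -1.2]
grip_width: 0.0296
```

```bash
python3 - <<'E'
from h import *
rep();s=cap('side','s5');t=cap('top');crop(s,340,60,460,180,6,'s5c');crop(t,400,180,520,300,6,'t5c')
import pickle;pickle.dump((t,s),open('c5.pkl','wb'))
E
```

```text
t 4.3 tcp [ 0.4169 -0.3435  0.3185] grasp [ 0.4166 -0.3433  0.2572]
tool x [-0.004  0.003 -1.   ] y [-0.159 -0.987 -0.002] yaw_y -99.14 w 0.0296 F [ 0.6 -0.6 -1.2]
q [ 0.64  0.26 -0.05  1.78  0.01  1.11 -1.14]
```

```bash
python3 - <<'E'
from h import *
import pickle;t,s=pickle.load(open('c5.pkl','rb'))
crop(s,395,100,455,155,13,'s5d')
# gripper-based prediction for lean th: stem top/bottom centre projections
p,R,g,st=pose()
X=np.array([.987,-.158,0]);Z=np.array([0,0,1.])
# grasp: at funnel height: eye at grasp + (.497-.4907 etc)
eye=g+ (np.array([.497,-.357,.170])-np.array([.4907,-.3565,.1688]))
for th in (0,3,6,9):
    a=np.radians(th);f=lambda x,z: eye+X*(x*np.cos(a)-z*np.sin(a))+Z*(z*np.cos(a)+x*np.sin(a))
    rim=f(-.063,-.038);b=f(-.063,-.126);q=f(-.063,-.092)
    k=lambda v,ox,oy,m:((proj(v[0],v[1])-[ox,oy])*m).round(0)
    print(th,'side stem bot',k((s,b),395,100,13),'stemtop',k((s,q),395,100,13),'rim',k((s,rim),395,100,13),'top rim',k((t,rim),400,180,6),'bot',k((t,b),400,180,6), b.round(4))
    for nm,y in (('rimL',.06),('rimR',-.06)): pass
    print('   rim far-x point',k((s,f(-.123,-.038)),395,100,13), 'rim near', k((s,f(-.003,-.038)),395,100,13))
E
```

```text
0 side stem bot [338. 596.] stemtop [360. 471.] rim [397. 262.] top rim [453. 619.] bot [365. 617.] [ 0.3597 -0.333   0.1291]
   rim far-x point [661. 332.] rim near [143. 195.]
3 side stem bot [309. 599.] stemtop [338. 477.] rim [386. 272.] top rim [450. 613.] bot [364. 600.] [ 0.3663 -0.334   0.126 ]
   rim far-x point [646. 355.] rim near [135. 193.]
6 side stem bot [280. 601.] stemtop [315. 482.] rim [374. 282.] top rim [447. 607.] bot [363. 583.] [ 0.3731 -0.3351  0.1232]
   rim far-x point [630. 377.] rim near [127. 191.]
9 side stem bot [250. 601.] stemtop [292. 486.] rim [362. 291.] top rim [444. 600.] bot [363. 566.] [ 0.38   -0.3362  0.1208]
   rim far-x point [612. 398.] rim near [119. 188.]
```

Call:
jog_arm --series '[{"travel": [0, 0.01, 0.012], "dr": [0, 0, 0.03]}, {"travel": [0, 0.02, 0.015], "dr": [0, 0, 0.06]}, {"travel": [0, 0.027, 0.012], "dr": [0, 0, 0.08]}, {"travel": [0, 0.03, 0.005], "dr": [0, 0, 0.08]}, {"travel": [0, 0.03, 0], "dr": [0, 0, 0.08]}, {"travel": [0.004, 0.03, 0], "dr": [0, 0, 0.08]}, {"travel": [0.008, 0.03, 0], "dr": [0, 0, 0.08]}, {"travel": [0.012, 0.03, 0], "dr": [0, 0, 0.08]}, {"travel": [0.015, 0.03, 0], "dr": [0, 0, 0.08]}, {"travel": [0.015, 0.03, 0], "dr": [0, 0, 0.08]}]'

```text
clock: 5.23
eef_pos: [0.462, -0.0639, 0.3559]
eef_rot: [-0.319, 1.547, -2.853]
wrist_force: [0.9, 0.0, -0.8]
grip_width: 0.03
```

Call:
jog_arm --series '[{"travel": [0.017, 0.03, 0], "dr": [0, 0, 0.08]}, {"travel": [0.017, 0.03, 0], "dr": [0, 0, 0.08]}, {"travel": [0.017, 0.03, 0], "dr": [0, 0, 0.08]}, {"travel": [0.017, 0.03, 0], "dr": [0, 0, 0.08]}, {"travel": [0.017, 0.025, 0], "dr": [0, 0, 0.08]}, {"travel": [0.015, 0.02, 0], "dr": [0, 0, 0.08]}, {"travel": [0, 0, 0], "dr": [0, 0, 0]}]'

```text
clock: 5.82
eef_pos: [0.5603, 0.1225, 0.3533]
eef_rot: [-0.559, 1.542, -2.56]
wrist_force: [-0.9, 0.2, -1.2]
grip_width: 0.0296
```

```bash
python3 - <<'E'
from h import *
rep();s=cap('side','s6')
E
```

```text
t 5.82 tcp [0.5603 0.1225 0.3533] grasp [0.5588 0.1215 0.292 ]
tool x [-0.024 -0.016 -1.   ] y [ 0.908 -0.418 -0.015] yaw_y -24.69 w 0.0296 F [-0.9  0.2 -1.2]
q [ 0.09  0.34 -0.51  1.61  0.18  1.26 -0.89]
```

Call:
jog_arm --series '[{"travel": [0.018, 0.016, 0], "dr": [0.008, -0.012, 0.07]}, {"travel": [0.018, 0.016, 0], "dr": [0.008, -0.012, 0.07]}, {"travel": [0.018, 0.016, 0], "dr": [0, 0, 0.07]}, {"travel": [0.014, 0.014, 0], "dr": [0, 0, 0.06]}, {"travel": [0, 0, 0], "dr": [0, 0, 0]}, {"travel": [0, 0, 0], "dr": [0, 0, 0]}]'

```text
clock: 6.37
eef_pos: [0.625, 0.1807, 0.3501]
eef_rot: [-0.414, 1.559, -2.143]
wrist_force: [0.2, 0.3, -1.1]
grip_width: 0.0297
```

```bash
python3 - <<'E'
from h import *
rep();s=cap('side');t=cap('top');crop(s,240,150,360,280,5,'s7c');crop(t,220,120,340,240,5,'t7c')
w=cap('wrist','w7')
E
```

```text
t 6.37 tcp [0.625  0.1807 0.3501] grasp [0.6246 0.1801 0.2888]
tool x [-0.006 -0.01  -1.   ] y [ 0.988 -0.157 -0.005] yaw_y -9.04 w 0.0297 F [ 0.2  0.3 -1.1]
q [ 0.01  0.49 -0.55  1.43  0.26  1.31 -0.72]
```

```bash
python3 - <<'E'
from h import *
s=cap('side')
print(onz(s,174/5+240,323/5+150,.159),onz(s,173/5+240,421/5+150,.104))
for z in(.15,.165):print(onz(s,174/5+240,323/5+150,z))
p,R,g,_=pose()
o=np.array([-.0536,.0098]);print('pred',g[:2]+np.array([-o[1],o[0]]))
E
```

```text
[0.61597951 0.12489302 0.159     ] [0.6161508  0.13716371 0.104     ]
[0.62119971 0.11673532 0.15      ]
[0.61249937 0.13033149 0.165     ]
pred [0.61491475 0.12591122]
```

Call:
jog_arm --series '[{"travel": [0.004, 0.008, 0], "dr": [0.01, -0.006, 0]}, {"travel": [0, 0, -0.01], "dr": [0, 0, 0]}, {"travel": [0, 0, -0.015], "dr": [0, 0, 0]}, {"travel": [0, 0, -0.015], "dr": [0, 0, 0]}, {"travel": [0, 0, 0], "dr": [0, 0, 0]}, {"travel": [0, 0, 0], "dr": [0, 0, 0]}]'

```text
clock: 7.07
eef_pos: [0.6283, 0.1865, 0.3102]
eef_rot: [1.782, 1.565, 0.048]
wrist_force: [0.3, 0.5, -0.5]
grip_width: 0.0298
```

```bash
python3 - <<'E'
from h import *
rep();s=cap('side');crop(s,240,170,320,280,6,'s8c')
p,R,g,_=pose()
o=np.array([-.0536,.0098]);print('pred',g[:2]+np.array([-o[1],o[0]]))
E
```

```text
t 7.07 tcp [0.6283 0.1865 0.3102] grasp [0.6286 0.1865 0.2489]
tool x [ 0.005  0.    -1.   ] y [ 0.987 -0.163  0.005] yaw_y -9.38 w 0.0298 F [ 0.3  0.5 -0.5]
q [ 0.    0.51 -0.55  1.48  0.28  1.22 -0.74]
pred [0.61872525 0.13277258]
```

Call:
jog_arm --series '[{"travel": [0, 0, -0.01], "dr": [0, 0.005, 0]}, {"travel": [0, 0, -0.01], "dr": [0, 0, 0]}, {"travel": [0, 0, -0.01], "dr": [0, 0, 0]}, {"travel": [0, 0, -0.008], "dr": [0, 0, 0]}, {"travel": [0, 0, 0], "dr": [0, 0, 0]}, {"travel": [0, 0, 0], "dr": [0, 0, 0]}]'

```text
clock: 7.62
eef_pos: [0.6285, 0.1863, 0.2694]
eef_rot: [2.144, 1.569, 0.409]
wrist_force: [0.8, -0.7, -0.5]
grip_width: 0.0294
```

```bash
python3 - <<'E'
from h import *
rep();s=cap('side');crop(s,240,170,320,280,6,'s9c')
E
```

```text
t 7.62 tcp [0.6285 0.1863 0.2694] grasp [0.6286 0.1864 0.2081]
tool x [ 0.001  0.001 -1.   ] y [ 0.986 -0.164  0.001] yaw_y -9.43 w 0.0294 F [ 0.8 -0.7 -0.5]
q [-0.    0.55 -0.54  1.53  0.3   1.15 -0.76]
```

Call:
jog_arm --series '[{"travel": [0, 0, -0.004], "dr": [0, 0, 0]}, {"travel": [0, 0, -0.004], "dr": [0, 0, 0]}, {"travel": [0, 0, 0], "dr": [0, 0, 0]}]'

```text
clock: 7.92
eef_pos: [0.6288, 0.1865, 0.2615]
eef_rot: [2.125, 1.568, 0.39]
wrist_force: [0.2, 0.4, -1.2]
grip_width: 0.0297
```

Call:
jog_arm --series '[{"travel": [0, 0, -0.002], "dr": [0, 0, 0]}, {"travel": [0, 0, -0.002], "dr": [0, 0, 0]}, {"travel": [0, 0, 0], "dr": [0, 0, 0]}]'

```text
clock: 8.17
eef_pos: [0.629, 0.1866, 0.2575]
eef_rot: [2.093, 1.567, 0.358]
wrist_force: [-0.0, -0.6, -0.8]
grip_width: 0.0297
```

```bash
python3 - <<'E'
from h import *
rep();s=cap('side');crop(s,240,170,320,280,6,'s10c')
E
```

```text
t 8.17 tcp [0.629  0.1866 0.2575] grasp [0.6292 0.1867 0.1962]
tool x [ 0.003  0.001 -1.   ] y [ 0.986 -0.164  0.003] yaw_y -9.43 w 0.0297 F [-0.  -0.6 -0.8]
q [-0.    0.56 -0.53  1.54  0.3   1.12 -0.77]
```

Call:
jog_arm --series '[{"travel": [0, 0, -0.002], "dr": [0, 0, 0]}, {"travel": [0, 0, 0], "dr": [0, 0, 0]}]'

```text
clock: 8.38
eef_pos: [0.6291, 0.1867, 0.2558]
eef_rot: [2.087, 1.567, 0.352]
wrist_force: [0.4, 0.8, -1.0]
grip_width: 0.03
```

Call:
jog_arm --series '[{"travel": [0, 0, -0.002], "dr": [0, 0, 0]}, {"travel": [0, 0, 0], "dr": [0, 0, 0]}]'

```text
clock: 8.55
eef_pos: [0.6297, 0.1867, 0.2543]
eef_rot: [2.001, 1.565, 0.265]
wrist_force: [0.1, -0.8, -0.8]
grip_width: 0.0298
```

Call:
jog_arm --series '[{"travel": [0, 0, -0.002], "dr": [0, 0.004, 0]}, {"travel": [0, 0, 0], "dr": [0, 0, 0]}]'

```text
clock: 8.72
eef_pos: [0.6303, 0.1869, 0.2536]
eef_rot: [2.243, 1.567, 0.507]
wrist_force: [-0.2, -0.1, 0.1]
grip_width: 0.0296
```

Call:
jog_arm --series '[{"travel": [0, 0, -0.002], "dr": [0, 0, 0]}, {"travel": [0, 0, 0], "dr": [0, 0, 0]}]'

```text
clock: 8.88
eef_pos: [0.6304, 0.1875, 0.2529]
eef_rot: [2.253, 1.566, 0.517]
wrist_force: [-1.3, -1.6, 0.4]
grip_width: 0.0298
```

Call:
jog_arm --series '[{"travel": [0, 0, 0], "dr": [0, 0, 0]}, {"travel": [0, 0, 0], "dr": [0, 0, 0]}, {"travel": [0, 0, 0], "dr": [0, 0, 0]}, {"travel": [0, 0, 0], "dr": [0, 0, 0]}]' --claw 100

```text
clock: 9.22
eef_pos: [0.6301, 0.1875, 0.2521]
eef_rot: [2.404, 1.566, 0.668]
wrist_force: [-0.1, 0.1, -0.3]
grip_width: 0.0518
```

```bash
python3 - <<'E'
from h import *
rep();s=cap('side');crop(s,240,170,320,280,6,'s11c')
w=cap('wrist','w11')
E
```

```text
t 9.22 tcp [0.6301 0.1875 0.2521] grasp [0.6303 0.1877 0.1908]
tool x [ 0.004  0.003 -1.   ] y [ 0.986 -0.164  0.003] yaw_y -9.44 w 0.0518 F [-0.1  0.1 -0.3]
q [-0.    0.57 -0.53  1.54  0.31  1.11 -0.77]
```

Call:
jog_arm --series '[{"travel": [0, 0, 0.01], "dr": [0, 0, 0]}, {"travel": [0, 0, 0.025], "dr": [0, 0, 0]}, {"travel": [0, 0, 0.03], "dr": [0, 0, 0]}, {"travel": [0, 0, 0.03], "dr": [0, 0, 0]}, {"travel": [-0.03, -0.014, 0], "dr": [0, 0, 0.06]}, {"travel": [-0.034, -0.016, 0], "dr": [0, 0, 0.07]}, {"travel": [-0.034, -0.016, 0], "dr": [0, 0, 0.07]}, {"travel": [-0.034, -0.016, 0], "dr": [0, 0, 0.07]}, {"travel": [-0.034, -0.016, 0], "dr": [0, 0, 0.07]}, {"travel": [0, 0, 0], "dr": [0, 0, 0]}]'

```text
clock: 10.15
eef_pos: [0.4574, 0.109, 0.3543]
eef_rot: [2.261, 1.567, 0.884]
wrist_force: [0.5, 0.3, 0.2]
grip_width: 0.0539
```

```bash
python3 - <<'E'
from h import *
rep();t=cap('top','t12');w=cap('wrist','w12')
import pickle;pickle.dump((t,w),open('c12.pkl','wb'))
E
```

```text
t 10.15 tcp [0.4574 0.109  0.3543] grasp [0.4575 0.1092 0.293 ]
tool x [ 0.003  0.003 -1.   ] y [0.981 0.192 0.003] yaw_y 11.09 w 0.0539 F [0.5 0.3 0.2]
q [ 0.28  0.16 -0.68  1.85  0.1   1.17 -0.24]
```

```bash
python3 - <<'E'
from h import *
import pickle;t,w=pickle.load(open('c12.pkl','rb'))
crop(w,230,115,340,195,7,'w12c')
E
python3 - <<'E'
from h import *
import pickle;t,w=pickle.load(open('c12.pkl','rb'))
q=lambda x,y,z:onz(w,x/7+230,y/7+115,z)
h=q(567,330,.082);print('handle',h)
for a,b,z in [((115,150),(535,143),.032),((160,428),(545,424),.032)]:
    A,B=q(*a,z),q(*b,z);d=B-A;print('yaw',np.degrees(np.arctan2(d[1],d[0])),np.linalg.norm(d))
A,B=q(545,135,.032),q(545,420,.032);d=A-B;print('back',A,B,np.degrees(np.arctan2(-d[0],d[1])),np.linalg.norm(d))
bs=[q(*p,.0135) for p in[(332,200),(456,200),(335,325),(457,325)]];print(np.round(bs,4))
for i,j in((0,1),(2,3)):d=bs[j]-bs[i];print(np.degrees(np.arctan2(d[1],d[0])))
E
```

```text
handle [0.44946333 0.11759165 0.082     ]
yaw 11.784862029958203 0.07024268050671256
yaw 11.405720844323517 0.06664628689737452
back [0.44069162 0.13911153 0.032     ] [0.44939154 0.09093179 0.032     ] 10.235725503711844 0.04895892036224536
[[0.4058 0.1185 0.0135]
 [0.4272 0.1226 0.0135]
 [0.4097 0.0965 0.0135]
 [0.4311 0.1006 0.0135]]
10.827988297152086
10.808956201013046
```

Call:
jog_arm --series '[{"travel": [-0.0075, 0.008, -0.01], "dr": [0.003, 0.003, 0]}, {"travel": [0, 0, -0.03], "dr": [0, 0, 0]}, {"travel": [0, 0, -0.035], "dr": [0, 0, 0]}, {"travel": [0, 0, -0.035], "dr": [0, 0, 0]}, {"travel": [0, 0, -0.03], "dr": [0, 0, 0]}, {"travel": [0, 0, -0.02], "dr": [0, 0, 0]}, {"travel": [0, 0, 0], "dr": [0, 0, 0]}, {"travel": [0, 0, 0], "dr": [0, 0, 0]}]'

```text
clock: 10.92
eef_pos: [0.4585, 0.1307, 0.1887]
eef_rot: [2.567, 1.547, 1.183]
wrist_force: [0.6, 0.5, -0.5]
grip_width: 0.0535
```

```bash
python3 - <<'E'
from h import *
rep();w=cap('wrist','w13')
E
```

```text
t 10.92 tcp [0.4585 0.1307 0.1887] grasp [0.4591 0.1321 0.1274]
tool x [ 0.009  0.022 -1.   ] y [0.983 0.186 0.013] yaw_y 10.7 w 0.0535 F [ 0.6  0.5 -0.5]
q [ 0.16  0.37 -0.64  2.04  0.28  0.8  -0.46]
```

Call:
jog_arm --series '[{"travel": [-0.0085, -0.0137, 0], "dr": [-0.022, 0.009, 0.005]}, {"travel": [0, 0, -0.012], "dr": [0, 0, 0]}, {"travel": [0, 0, -0.012], "dr": [0, 0, 0]}, {"travel": [0, 0, 0], "dr": [0, 0, 0]}, {"travel": [0, 0, 0], "dr": [0, 0, 0]}]'

```text
clock: 11.38
eef_pos: [0.4518, 0.1163, 0.1691]
eef_rot: [0.97, 1.564, -0.408]
wrist_force: [0.6, 0.3, -0.2]
grip_width: 0.0535
```

```bash
python3 - <<'E'
from h import *
rep();w=cap('wrist');crop(w,150,150,430,330,2.8,'w14')
E
```

```text
t 11.38 tcp [0.4518 0.1163 0.1691] grasp [0.4522 0.1161 0.1078]
tool x [ 0.006 -0.003 -1.   ] y [0.982 0.191 0.006] yaw_y 11.01 w 0.0535 F [ 0.6  0.3 -0.2]
q [ 0.15  0.39 -0.62  2.08  0.33  0.76 -0.48]
```

```bash
python3 - <<'E'
from h import *
w=cap('wrist');print(w['T'][:3,3]);print(onz(w,460/2.8+150,253/2.8+150,.082))
p,R,g,_=pose(); print(proj(w,g))
E
```

```text
[0.43510944 0.19835688 0.25143348]
[0.44763789 0.120086   0.082     ]
[321.73277349 272.82204536]
```

Call:
jog_arm --series '[{"travel": [-0.003, 0.001, -0.01], "dr": [0.003, 0.006, 0]}, {"travel": [0, 0, -0.012], "dr": [0, 0, 0]}, {"travel": [0, 0, -0.01], "dr": [0, 0, 0]}, {"travel": [0, 0, 0], "dr": [0, 0, 0]}, {"travel": [0, 0, 0], "dr": [0, 0, 0]}]'

```text
clock: 11.9
eef_pos: [0.4492, 0.1176, 0.1364]
eef_rot: [1.776, 1.568, 0.397]
wrist_force: [0.8, -0.1, -0.2]
grip_width: 0.053
```

```bash
python3 - <<'E'
from h import *
rep();w=cap('wrist');crop(w,150,150,430,330,2.8,'w15')
E
```

```text
t 11.9 tcp [0.4492 0.1176 0.1364] grasp [0.4494 0.1177 0.0751]
tool x [ 0.003  0.001 -1.   ] y [0.982 0.19  0.003] yaw_y 10.96 w 0.053 F [ 0.8 -0.1 -0.2]
q [ 0.12  0.44 -0.59  2.11  0.38  0.69 -0.52]
```

Call:
jog_arm --series '[{"travel": [-0.001, 0, -0.006], "dr": [0, 0.003, 0]}, {"travel": [0, 0, -0.004], "dr": [0, 0, 0]}, {"travel": [0, 0, 0], "dr": [0, 0, 0]}]'

```text
clock: 12.2
eef_pos: [0.4485, 0.1177, 0.1262]
eef_rot: [2.614, 1.569, 1.234]
wrist_force: [-0.4, 0.6, -0.1]
grip_width: 0.0538
```

Call:
jog_arm --series '[{"travel": [0, 0, 0], "dr": [0, 0, 0]}, {"travel": [0, 0, 0], "dr": [0, 0, 0]}, {"travel": [0, 0, 0], "dr": [0, 0, 0]}, {"travel": [0, 0, 0], "dr": [0, 0, 0]}, {"travel": [0, 0, 0], "dr": [0, 0, 0]}, {"travel": [0, 0, 0], "dr": [0, 0, 0]}, {"travel": [0, 0, 0], "dr": [0, 0, 0]}]' --claw 255 --squeeze 40

```text
clock: 12.78
eef_pos: [0.4488, 0.1179, 0.1267]
eef_rot: [2.231, 1.569, 0.851]
wrist_force: [0.3, 0.6, 0.5]
grip_width: 0.0102
```

```bash
python3 - <<'E'
from h import *
rep();w=cap('wrist','w16')
E
```

```text
t 12.78 tcp [0.4488 0.1179 0.1267] grasp [0.4489 0.118  0.0654]
tool x [ 0.001  0.002 -1.   ] y [0.982 0.19  0.002] yaw_y 10.95 w 0.0102 F [0.3 0.6 0.5]
q [ 0.11  0.45 -0.58  2.11  0.39  0.67 -0.54]
```

```bash
cat > fk.py <<'E'
import numpy as np
from scipy.spatial.transform import Rotation as Ro
from scipy.optimize import least_squares
D=[([1.084,.411,-.013,1.596,.006,1.134,-.082],[.254,-.5706,.3018],[0,0,-1]),
([.6,.26,-.04,1.74,.01,1.15,-1.21],[.4351,-.3318,.3343],[-.001,.005,-1]),
([.6,.42,-.04,1.69,.03,1.04,-1.19],[.4823,-.3693,.2627],[-.003,-.006,-1]),
([.59,.45,-.05,1.72,.03,.97,-1.20],[.4907,-.3565,.2301],[.001,-.001,-1]),
([.64,.26,-.05,1.78,.01,1.11,-1.14],[.4169,-.3435,.3185],[-.004,.003,-1]),
([.09,.34,-.51,1.61,.18,1.26,-.89],[.5603,.1225,.3533],[-.024,-.016,-1]),
([.01,.49,-.55,1.43,.26,1.31,-.72],[.625,.1807,.3501],[-.006,-.01,-1]),
([0,.55,-.54,1.53,.3,1.15,-.76],[.6285,.1863,.2694],[.001,.001,-1]),
([0,.57,-.53,1.54,.31,1.11,-.77],[.6301,.1875,.2521],[.004,.003,-1]),
([.28,.16,-.68,1.85,.1,1.17,-.24],[.4574,.109,.3543],[.003,.003,-1]),
([.16,.37,-.64,2.04,.28,.8,-.46],[.4585,.1307,.1887],[.009,.022,-1]),
([.11,.45,-.58,2.11,.39,.67,-.54],[.4488,.1179,.1267],[.001,.002,-1])]
def rz(a):return Ro.from_rotvec([0,0,a]).as_matrix()
def ry(a):return Ro.from_rotvec([0,a,0]).as_matrix()
def fk(q,p,s,full=False):
    h,L1,a,L2,b,L3,a0=p; s3,s5,s7=s
    R=rz(-q[0]);t=np.array([0,0,h])+R@[a0,0,0]
    R=R@ry(q[1])@rz(s3*q[2]);t=t+R@[a,0,L1]
    R=R@ry(q[3]);t=t+R@[-a,0,L2]
    R=R@rz(s5*q[4])@ry(q[5]);t=t+R@[b,0,L3]
    R=R@rz(s7*q[6])
    return t,R   # R z axis = tool x
def fit():
    best=None
    for s3 in(1,-1):
        for s5 in(1,-1):
            def f(p):
                e=[]
                for q,x,d in D:
                    t,R=fk(q,p,(s3,s5,1));e+=list(t-x)+list(.3*(R[:,2]-d))
                return np.array(e)
            o=least_squares(f,[.3,.4,0,.4,0,.2,0])
            if best is None or o.cost<best[0]:best=(o.cost,o.x,(s3,s5),np.abs(o.fun).max())
    return best
E
python3 -c "
from fk import *
b=fit();print(b)
"
```

```text
(np.float64(0.0050810040900025515), array([ 0.7896584 ,  0.52787266, -0.02032802,  0.47549082,  0.07353732,
        0.76060068,  0.08256126]), (-1, -1), np.float64(0.04208587175166312))
```

```bash
cat >> fk.py <<'E'
def fk2(q,P,s):
    P=np.asarray(P);o=P.reshape(-1,3);s3,s5,s7=s   # offsets: after j1, after j2/j3, after j4, after j6
    R=rz(-q[0]);t=np.array([0,0,0.])+R@o[0]
    R=R@ry(q[1])@rz(s3*q[2]);t=t+R@o[1]
    R=R@ry(q[3]);t=t+R@o[2]
    R=R@rz(s5*q[4])@ry(q[5]);t=t+R@o[3]
    R=R@rz(s7*q[6])
    return t,R
def fit2(D=D):
    best=None
    x0=np.array([0,0,.35, 0,0,.4, 0,0,.4, 0,0,.2])
    for s3 in(1,-1):
        for s5 in(1,-1):
            def f(p):
                e=[]
                for q,x,d in D:
                    t,R=fk2(q,p,(s3,s5,1));e+=list(t-x)+list(.3*(R[:,2]-d))
                return np.concatenate([e,.003*(p-x0)])
            o=least_squares(f,x0)
            if best is None or o.cost<best[0]:best=(o.cost,o.x,(s3,s5),np.abs(o.fun[:-12]).max())
    return best
E
python3 -c "
from fk import *
b=fit2();print(b[0],b[1].reshape(-1,3).round(3),b[2:])
for q,x,d in D:
    t,R=fk2(q,b[1],b[2]+(1,));print((t-x).round(3),R[:,2].round(3),d)
"
```

```text
7.312031816180355e-05 [[ 0.    -0.029  0.216]
 [-0.002 -0.012  0.532]
 [-0.002 -0.012  0.459]
 [ 0.005  0.006  0.208]] ((-1, -1), np.float64(0.004701068883220805))
[ 0.001 -0.     0.003] [ 0.    -0.001 -1.   ] [0, 0, -1]
[ 0.    -0.001 -0.001] [-0.006  0.005 -1.   ] [-0.001, 0.005, -1]
[-0.001  0.002 -0.002] [-0.012 -0.004 -1.   ] [-0.003, -0.006, -1]
[-0.001 -0.002  0.   ] [ 0.    -0.004 -1.   ] [0.001, -0.001, -1]
[ 0.001  0.002 -0.002] [-0.005  0.008 -1.   ] [-0.004, 0.003, -1]
[ 0.002 -0.001  0.005] [-0.018 -0.016 -1.   ] [-0.024, -0.016, -1]
[ 0.     0.    -0.001] [-0.013 -0.01  -1.   ] [-0.006, -0.01, -1]
[-0.003  0.    -0.001] [-0.004 -0.003 -1.   ] [0.001, 0.001, -1]
[ 0.002 -0.004 -0.002] [ 0.006  0.002 -1.   ] [0.004, 0.003, -1]
[-0.     0.    -0.001] [-0.005  0.007 -1.   ] [0.003, 0.003, -1]
[-0.001 -0.     0.   ] [ 0.01   0.025 -1.   ] [0.009, 0.022, -1]
[-0.     0.002  0.001] [ 0.013  0.008 -1.   ] [0.001, 0.002, -1]
```

```bash
cat > ik.py <<'E'
from fk import *
lo=np.array([-2.95,-.29,-1.47,.14,-1.03,.13,-2.86])+.03;hi=np.array([2.95,1.99,1.44,2.54,4.17,1.85,2.86])-.03
b=fit2();S=b[2]+(1,)
def P(L3):
    p=b[1].copy();d=L3-p[11];p[11]=L3;p[2]+=d;return p
def ik(x,d,ydir,q0s,p):
    best=None
    for q0 in q0s:
        def f(q):
            t,R=fk2(q,p,S);e=list((t-x)*10)+list((R[:,2]-d)*2)
            return np.array(e+list(.003*(q-q0)))
        o=least_squares(f,np.clip(q0,lo+1e-3,hi-1e-3),bounds=(lo,hi))
        t,R=fk2(o.x,p,S);er=np.linalg.norm(t-x),np.linalg.norm(R[:,2]-d)
        c=er[0]*10+er[1]
        if best is None or c<best[0]:best=(c,er,o.x)
    return best
if __name__=='__main__':
    q0=np.array([.11,.45,-.58,2.11,.39,.67,-.54])
    C=np.array([.619,.1335]);
    for L3 in(.15,.2,.25,.3):
      for az in (0,12,30):
        u=np.array([np.cos(np.radians(az)),np.sin(np.radians(az))])
        for phi in (40,60,70):
            a=np.radians(phi);lip=(np.array([-.081*np.cos(a)+.0454*np.sin(a),-.0454*np.cos(a)-.081*np.sin(a)]))
            g=np.r_[C+u*(.012-lip[0]),.152-lip[1]];d=np.r_[u*np.sin(a),-np.cos(a)];x=g-.0613*d
            q=ik(x,d,None,[q0],P(L3));print(L3,az,phi,x.round(3),np.round(q[1],3),q[2].round(2))
E
python3 ik.py
```

```text
0.15 0 40 [0.624 0.134 0.286] [0. 0.] [-0.01  0.36 -0.42  1.82  0.91  0.47 -0.54]
0.15 0 60 [0.579 0.134 0.275] [0. 0.] [ 0.18  0.35 -0.7   2.04  1.98  0.59 -0.54]
0.15 0 70 [0.558 0.134 0.265] [0. 0.] [ 0.18  0.37 -0.74  2.14  2.28  0.79 -0.54]
0.15 12 40 [0.624 0.135 0.286] [0. 0.] [ 0.05  0.36 -0.44  1.83  0.68  0.35 -0.54]
0.15 12 60 [0.58  0.125 0.275] [0. 0.] [ 0.5   0.45 -1.04  2.04  2.13  0.5  -0.54]
0.15 12 70 [0.56  0.121 0.265] [0. 0.] [ 0.56  0.5  -1.11  2.14  2.49  0.71 -0.54]
0.15 30 40 [0.624 0.136 0.286] [0. 0.] [ 0.27  0.41 -0.67  1.81  0.28  0.33 -0.54]
0.15 30 60 [0.584 0.114 0.275] [0. 0.] [ 0.81  0.74 -1.44  2.01  2.    0.42 -0.54]
0.15 30 70 [0.567 0.103 0.265] [0. 0.] [ 0.85  0.77 -1.44  2.11  2.58  0.48 -0.54]
0.2 0 40 [0.624 0.134 0.286] [0. 0.] [-0.01  0.32 -0.44  1.91  0.99  0.45 -0.54]
0.2 0 60 [0.579 0.134 0.275] [0. 0.] [ 0.18  0.33 -0.74  2.15  2.06  0.66 -0.54]
0.2 0 70 [0.558 0.134 0.265] [0. 0.] [ 0.14  0.37 -0.73  2.26  2.33  0.9  -0.54]
0.2 12 40 [0.624 0.135 0.286] [0. 0.] [ 0.04  0.32 -0.43  1.92  0.73  0.31 -0.54]
0.2 12 60 [0.58  0.125 0.275] [
[... 1157 characters left out ...]
.] [ 0.01  0.26 -0.5   2.07  1.17  0.43 -0.54]
0.3 0 60 [0.579 0.134 0.275] [0. 0.] [ 0.13  0.33 -0.78  2.36  2.16  0.82 -0.54]
0.3 0 70 [0.558 0.134 0.265] [0. 0.] [-0.02  0.44 -0.71  2.49  2.34  1.18 -0.54]
0.3 12 40 [0.624 0.135 0.286] [0. 0.] [ 0.02  0.24 -0.4   2.08  0.9   0.22 -0.54]
0.3 12 60 [0.58  0.125 0.275] [0. 0.] [ 0.65  0.47 -1.21  2.38  2.41  0.74 -0.54]
0.3 12 70 [0.56  0.121 0.265] [0. 0.] [ 0.53  0.57 -1.1   2.51  2.67  1.09 -0.54]
0.3 30 40 [0.624 0.136 0.286] [0. 0.] [ 0.49  0.34 -0.81  2.04  0.2   0.19 -0.54]
0.3 30 60 [0.584 0.114 0.275] [0. 0.] [ 1.02  0.72 -1.44  2.32  2.56  0.44 -0.54]
0.3 30 70 [0.567 0.103 0.265] [0. 0.] [ 1.06  0.92 -1.44  2.44  2.91  0.66 -0.54]
```

```bash
cat > ik2.py <<'E'
from ik import *
YW={0:-66,1:-101.25,2:-99.37,3:-99.1,4:-99.14,5:-24.69,6:-9.04,7:-9.43,8:-9.44,9:11.09,10:10.7,11:10.95}
def off(s7):
    r=[]
    for i,yw in YW.items():
        t,R=fk2(D[i][0],b[1],b[2]+(s7,));v=R.T@[np.cos(np.radians(yw)),np.sin(np.radians(yw)),0];r.append(np.degrees(np.arctan2(v[1],v[0])))
    return np.array(r)
o1,om=off(1),off(-1)
def good(o): return np.ptp(np.degrees(np.unwrap(np.radians(o))))
s7=1 if good(o1)<good(om) else -1
OFF=np.radians(np.median(np.degrees(np.unwrap(np.radians(o1 if s7==1 else om)))))
S=b[2]+(s7,)
M=np.column_stack([[0,0,1],[np.cos(OFF),np.sin(OFF),0],np.cross([0,0,1],[np.cos(OFF),np.sin(OFF),0])])
def fkt(q,p): t,R=fk2(q,p,S);return t,R@M
def ikf(x,R,q0,p,w=.003):
    def f(q):
        t,Q=fkt(q,p);return np.r_[(t-x)*10,Ro.from_matrix(Q.T@R).as_rotvec()*2,w*(q-q0)]
    o=least_squares(f,np.clip(q0,lo+1e-3,hi-1e-3),bounds=(lo,hi));t,Q=fkt(o.x,p)
    return o.x,np.linalg.norm(t-x),np.linalg.norm(Ro.from_matrix(Q.T@R).as_rotvec())
def scoopR(yaw,phi):   # tool R: tool x down, tool y = scoop x, then tilt about scoop y so -x dips
    c,s=np.cos(np.radians(yaw)),np.sin(np.radians(yaw))
    sx=np.array([c,s,0]);sy=np.array([-s,c,0])
    R0=np.column_stack([[0,0,-1],sx,np.cross([0,0,-1],sx)])
    return Ro.from_rotvec(-np.radians(phi)*sy).as_matrix()@R0
def pose_at(C,yaw,phi,ahead,lipz,gz=.0614):
    a=np.radians(phi);c,s=np.cos(a),np.sin(a);X,Z=-.081,.016-gz
    l=np.array([X*c-Z*s,Z*c+X*s]);u=np.array([np.cos(np.radians(yaw)),np.sin(np.radians(yaw))])
    g=np.r_[C+u*(ahead-l[0]),lipz-l[1]];R=scoopR(yaw,phi);return g-.0613*R[:,0],R
E
python3 - <<'E'
from ik2 import *
print(s7,OFF,good(o1),good(om))
q0=np.array([.11,.45,-.58,2.11,.39,.67,-.54]);C=np.array([.619,.1335])
for L3 in(.15,.25):
  p=P(L3)
  for ye in (-45,-70,-90,-110):
    q=q0.copy();out=[]
    # lift, then yaw
    for k in range(1,13):
        yaw=11+(ye-11)*k/12;x=np.array([.449,.118,.127])+(pose_at(C,ye,0,.012,.2)[0]-np.array([.449,.118,.127]))*k/12
        q,e1,e2=ikf(x,scoopR(yaw,0),q,p)
    out.append((0,q.round(2),round(e1,3),round(e2,3)))
    for phi in range(5,71,5):
        x,R=pose_at(C,ye,phi,.012,.152+.04*(1-phi/70));qp=q;q,e1,e2=ikf(x,R,q,p)
        if phi in(20,40,60,70):out.append((phi,q.round(2),round(e1,3),round(e2,3),np.abs(q-qp).max().round(2)))
    print(L3,ye);[print('  ',*o) for o in out]
E
```

```text
-1 -3.1418926775364997 129.23705524501455 0.6472032182081477
0.15 -45
   0 [ 0.05  0.54 -0.34  1.4   0.19  1.23 -1.09] 0.0 0.0
   20 [-0.11  0.44 -0.25  1.56  0.49  1.04 -1.34] 0.0 0.0 0.09
   40 [-0.32  0.39 -0.15  1.71  0.89  0.99 -1.73] 0.0 0.0 0.11
   60 [-0.5   0.41 -0.09  1.85  1.29  1.12 -2.13] 0.0 0.0 0.09
   70 [-0.58  0.45 -0.06  1.9   1.44  1.24 -2.3 ] 0.0 0.0 0.08
0.15 -70
   0 [ 0.03  0.47 -0.26  1.51  0.12  1.18 -1.47] 0.0 0.0
   20 [-0.17  0.44 -0.16  1.57  0.45  1.17 -1.73] 0.0 0.0 0.08
   40 [-0.38  0.45 -0.08  1.62  0.77  1.27 -1.99] 0.0 0.0 0.08
   60 [-0.55  0.52 -0.02  1.67  1.03  1.44 -2.21] 0.0 0.0 0.06
   70 [-0.62  0.57  0.02  1.69  1.13  1.53 -2.3 ] 0.0 0.0 0.05
0.15 -90
   0 [-0.    0.41 -0.19  1.59  0.08  1.14 -1.78] 0.0 0.0
   20 [-0.21  0.43 -0.11  1.57  0.4   1.27 -2.03] 0.0 0.0 0.07
   40 [-0.39  0.5  -0.04  1.54  0.65  1.47 -2.2 ] 0.0 0.0 0.06
   60 [-0.54  0.61  0.03  1.52  0.84  1.67 -2.3 ] 0.0 0.0 0.05
   70 [-0.61  0.67  0.06  1.51  0.93  1.77 -2.33] 0.0 0.0 0.05
0.15 -110
   0 [-0.05  0.35 -0.14  1.68  0.05  1.12 -2.13] 0.0 0.0
   20 [-0.24  0.43
[... 805 characters left out ...]

   70 [-0.75  0.69 -0.    1.66  1.05  1.59 -2.42] 0.0 0.0 0.05
0.25 -90
   0 [-0.    0.41 -0.19  1.59  0.08  1.14 -1.78] 0.0 0.0
   20 [-0.26  0.45 -0.12  1.56  0.39  1.29 -2.08] 0.0 0.0 0.07
   40 [-0.47  0.56 -0.05  1.5   0.62  1.5  -2.27] 0.0 0.0 0.05
   60 [-0.64  0.72  0.02  1.43  0.78  1.71 -2.38] 0.0 0.0 0.05
   70 [-0.71  0.82  0.06  1.39  0.84  1.81 -2.41] 0.0 0.0 0.05
0.25 -110
   0 [-0.05  0.35 -0.14  1.68  0.05  1.12 -2.13] 0.0 0.0
   20 [-0.28  0.47 -0.08  1.53  0.3   1.38 -2.36] 0.0 0.0 0.07
   40 [-0.45  0.64 -0.01  1.37  0.47  1.67 -2.47] 0.0 0.0 0.07
   60 [-0.79  0.88  0.47  1.24  0.4   1.82 -2.31] 0.0 0.0 0.25
   70 [-1.01  1.15  0.99  1.18  0.17  1.82 -2.02] 0.0 0.0 0.27
```

Call:
jog_arm --series '[{"travel": [0, 0, 0.005], "dr": [0, 0, 0]}, {"travel": [0, 0, 0.01], "dr": [0, 0, 0]}, {"travel": [0, 0, 0.015], "dr": [0, 0, 0]}, {"travel": [0, 0, 0.02], "dr": [0, 0, 0]}, {"travel": [0, 0, 0.02], "dr": [0, 0, 0]}, {"travel": [0, 0, 0.02], "dr": [0, 0, 0]}, {"travel": [0, 0, 0.02], "dr": [0, 0, 0]}, {"travel": [0, 0, 0.015], "dr": [0, 0, 0]}, {"travel": [0, 0, 0.01], "dr": [0, 0, 0]}, {"travel": [0, 0, 0], "dr": [0, 0, 0]}]'

```text
clock: 13.67
eef_pos: [0.4456, 0.1185, 0.2728]
eef_rot: [-2.844, 1.568, 2.063]
wrist_force: [0.6, -0.5, -2.1]
grip_width: 0.0095
```

```bash
python3 - <<'E'
from h import *
rep();w=cap('wrist','w17')
E
```

```text
t 13.67 tcp [0.4456 0.1185 0.2728] grasp [0.4455 0.1186 0.2115]
tool x [-0.001  0.002 -1.   ] y [ 0.981  0.193 -0.001] yaw_y 11.15 w 0.0095 F [ 0.6 -0.5 -2.1]
q [ 0.24  0.23 -0.69  1.98  0.17  0.99 -0.34]
```

Call:
jog_arm --series '[{"travel": [0.003, -0.001, 0.006], "dr": [0, 0, -0.03]}, {"travel": [0.006, -0.003, 0.01], "dr": [0, 0, -0.06]}, {"travel": [0.01, -0.004, 0.01], "dr": [0, 0, -0.08]}, {"travel": [0.013, -0.005, 0.008], "dr": [0, 0, -0.08]}, {"travel": [0.014, -0.005, 0.004], "dr": [0, 0, -0.08]}, {"travel": [0.014, -0.005, 0], "dr": [0, 0, -0.08]}, {"travel": [0.014, -0.005, 0], "dr": [0, 0, -0.08]}, {"travel": [0.014, -0.005, 0], "dr": [0, 0, -0.08]}, {"travel": [0.014, -0.005, 0], "dr": [0, 0, -0.08]}, {"travel": [0.014, -0.005, 0], "dr": [0, 0, -0.08]}]'

```text
clock: 14.55
eef_pos: [0.5617, 0.0725, 0.3072]
eef_rot: [-1.369, 1.557, 2.766]
wrist_force: [0.8, 0.2, -1.3]
grip_width: 0.0096
```

Call:
jog_arm --series '[{"travel": [0.014, -0.005, 0], "dr": [0, 0, -0.08]}, {"travel": [0.014, -0.005, 0], "dr": [0, 0, -0.08]}, {"travel": [0.014, -0.005, 0], "dr": [0, 0, -0.08]}, {"travel": [0.014, -0.004, 0], "dr": [0, 0, -0.08]}, {"travel": [0.012, -0.003, 0], "dr": [0, 0, -0.08]}, {"travel": [0.008, -0.002, 0], "dr": [0, 0, -0.06]}, {"travel": [0.004, 0, 0], "dr": [0, 0, -0.03]}, {"travel": [0, 0, 0], "dr": [0, 0, 0]}]'

```text
clock: 15.22
eef_pos: [0.6467, 0.0436, 0.2975]
eef_rot: [-0.861, 1.544, 2.739]
wrist_force: [-0.6, 0.2, -0.9]
grip_width: 0.0102
```

```bash
python3 - <<'E'
from h import *
rep();w=cap('wrist','w18');s=cap('side');crop(s,220,120,380,280,4,'s18')
E
```

```text
t 15.22 tcp [0.6467 0.0436 0.2975] grasp [0.6451 0.0443 0.2362]
tool x [-0.025  0.011 -1.   ] y [ 0.442 -0.897 -0.02 ] yaw_y -63.75 w 0.0102 F [-0.6  0.2 -0.9]
q [ 0.1   0.49 -0.35  1.51  0.16  1.2  -1.38]
```

```bash
python3 - <<'E'
from h import *
from ik2 import pose_at
w=cap('wrist');print('rim',onz(w,190,174,.152), onz(w,106,170,.152),onz(w,276,178,.152))
p,R,g,_=pose();yaw=np.degrees(np.arctan2(R[1,1],R[0,1]))
C=np.array([.619,.1335]);ph=[0,5,10,15,20,25,30,35,40,45,50,55,60,65,70]
X=[pose_at(C,yaw,f,.014,.157+.025*max(0,1-f/45))[0] for f in ph]
print('start err',(X[0]-p).round(4))
for i in range(1,len(ph)): print(ph[i],(X[i]-X[i-1]).round(4),X[i].round(4))
print(yaw)
E
```

```text
rim [0.62496538 0.13812578 0.152     ] [0.60134842 0.19111588 0.152     ] [0.64911411 0.08410897 0.152     ]
start err [ 0.0157  0.0044 -0.0093]
5 [-0.0043  0.0086  0.0039] [0.6571 0.0571 0.2926]
10 [-0.0045  0.0091  0.003 ] [0.6526 0.0662 0.2956]
15 [-0.0047  0.0095  0.0021] [0.6478 0.0757 0.2977]
20 [-0.0049  0.0098  0.0012] [0.6429 0.0855 0.2989]
25 [-0.005   0.0101  0.0002] [0.6379 0.0956 0.299 ]
30 [-0.0051  0.0103 -0.0008] [0.6327 0.1059 0.2982]
35 [-0.0052  0.0104 -0.0018] [0.6275 0.1164 0.2964]
40 [-0.0052  0.0105 -0.0028] [0.6223 0.1268 0.2936]
45 [-0.0052  0.0104 -0.0039] [0.6171 0.1372 0.2897]
50 [-0.0051  0.0103 -0.0021] [0.612  0.1475 0.2876]
55 [-0.005   0.0101 -0.0031] [0.607  0.1576 0.2846]
60 [-0.0049  0.0098 -0.0041] [0.6021 0.1674 0.2805]
65 [-0.0047  0.0095 -0.005 ] [0.5974 0.1769 0.2755]
70 [-0.0045  0.009  -0.0059] [0.5929 0.1859 0.2696]
-63.50034146781833
```

Call:
jog_arm --series '[{"travel": [0.009, 0.003, -0.003], "dr": [-0.006, -0.013, 0]}, {"travel": [0.008, 0.003, -0.003], "dr": [-0.005, -0.012, 0]}, {"travel": [0, 0, 0], "dr": [0, 0, 0]}, {"travel": [-0.0022, 0.0044, 0.002], "dr": [-0.039, -0.0195, 0]}, {"travel": [-0.0045, 0.009, 0.003], "dr": [-0.078, -0.039, 0]}, {"travel": [-0.0047, 0.0095, 0.002], "dr": [-0.078, -0.039, 0]}, {"travel": [-0.0049, 0.0098, 0.001], "dr": [-0.078, -0.039, 0]}, {"travel": [-0.0025, 0.005, 0], "dr": [-0.039, -0.0195, 0]}, {"travel": [0, 0, 0], "dr": [0, 0, 0]}, {"travel": [0, 0, 0], "dr": [0, 0, 0]}]'

```text
clock: 16.2
eef_pos: [0.645, 0.0907, 0.2993]
eef_rot: [1.591, 1.206, -1.084]
wrist_force: [0.1, -0.3, -1.1]
grip_width: 0.0096
```

```bash
cat > pour.py <<'E'
from h import *
from ik2 import pose_at,scoopR
def lipstat(C=np.array([.621,.135]),gz=.0614):
    p,R,g,st=pose()
    sx=R[:,1];sz=-R[:,0];lip=g+sx*(-.081)+sz*(.016-gz)
    phi=np.degrees(np.arcsin(sx[2]));yaw=np.degrees(np.arctan2(sx[1],sx[0]))
    print('phi',phi.round(1),'yaw',yaw.round(1),'lip',lip.round(4),'rel',(lip[:2]-C).round(4),'sy',(-R[:,2]).round(3))
    return phi,yaw
E
python3 - <<'E'
from pour import *
rep();lipstat();s=cap('side');crop(s,220,120,380,280,4,'s19')
E
```

```text
t 16.2 tcp [0.645  0.0907 0.2993] grasp [0.6552 0.0714 0.2421]
tool x [ 0.167 -0.315 -0.934] y [ 0.419 -0.835  0.357] yaw_y -63.37 w 0.0096 F [ 0.1 -0.3 -1.1]
q [-0.19  0.44 -0.25  1.61  0.52  1.13 -1.75]
phi 20.9 yaw -63.4 lip [0.6289 0.1247 0.1708] rel [ 0.0079 -0.0103] sy [0.893 0.451 0.007]
```

Call:
jog_arm --series '[{"travel": [-0.0025, 0.005, 0], "dr": [-0.039, -0.0197, 0]}, {"travel": [-0.0025, 0.005, 0], "dr": [-0.039, -0.0197, 0]}, {"travel": [-0.0026, 0.0051, -0.0004], "dr": [-0.039, -0.0197, 0]}, {"travel": [-0.0026, 0.0051, -0.0004], "dr": [-0.039, -0.0197, 0]}, {"travel": [-0.0026, 0.0052, -0.001], "dr": [-0.039, -0.0197, 0]}, {"travel": [-0.0026, 0.0052, -0.001], "dr": [-0.039, -0.0197, 0]}, {"travel": [-0.0026, 0.0052, -0.0014], "dr": [-0.039, -0.0197, 0]}, {"travel": [-0.0026, 0.0052, -0.0014], "dr": [-0.039, -0.0197, 0]}, {"travel": [0, 0, 0], "dr": [0, 0, 0]}, {"travel": [0, 0, 0], "dr": [0, 0, 0]}]'

```text
clock: 17.08
eef_pos: [0.6298, 0.117, 0.2942]
eef_rot: [1.589, 0.854, -1.113]
wrist_force: [-0.5, -0.2, -1.1]
grip_width: 0.01
```

```bash
python3 - <<'E'
from pour import *
rep();lipstat();s=cap('side');crop(s,220,120,380,280,4,'s20');w=cap('wrist','w20')
E
```

```text
t 17.08 tcp [0.6298 0.117  0.2942] grasp [0.6476 0.0809 0.2479]
tool x [ 0.29  -0.589 -0.754] y [ 0.317 -0.685  0.657] yaw_y -65.16 w 0.01 F [-0.5 -0.2 -1.1]
q [-0.44  0.48 -0.16  1.69  0.84  1.24 -2.11]
phi 41.0 yaw -65.2 lip [0.635  0.1096 0.1605] rel [ 0.014  -0.0254] sy [0.903 0.429 0.012]
```

Call:
jog_arm --series '[{"travel": [-0.004, 0.008, -0.002], "dr": [-0.039, -0.0187, 0]}, {"travel": [-0.004, 0.008, -0.002], "dr": [-0.039, -0.0187, 0]}, {"travel": [-0.004, 0.008, -0.002], "dr": [-0.039, -0.0187, 0]}, {"travel": [-0.004, 0.008, -0.002], "dr": [-0.039, -0.0187, 0]}, {"travel": [-0.004, 0.007, -0.002], "dr": [-0.039, -0.0187, 0]}, {"travel": [-0.003, 0.006, -0.002], "dr": [-0.039, -0.0187, 0]}, {"travel": [-0.003, 0.006, -0.002], "dr": [-0.039, -0.0187, 0]}, {"travel": [-0.003, 0.006, -0.002], "dr": [-0.039, -0.0187, 0]}, {"travel": [0, 0, 0], "dr": [0, 0, 0]}, {"travel": [0, 0, 0], "dr": [0, 0, 0]}]'

```text
clock: 18.02
eef_pos: [0.6063, 0.162, 0.2838]
eef_rot: [1.602, 0.506, -1.131]
wrist_force: [1.1, -0.4, -0.4]
grip_width: 0.0096
```

```bash
python3 - <<'E'
from pour import *
rep();lipstat();s=cap('side');crop(s,220,120,380,280,4,'s21');w=cap('wrist','w21')
E
```

```text
t 18.02 tcp [0.6063 0.162  0.2838] grasp [0.6292 0.1135 0.2541]
tool x [ 0.372 -0.791 -0.485] y [ 0.178 -0.452  0.874] yaw_y -68.46 w 0.0096 F [ 1.1 -0.4 -0.4]
q [-0.66  0.6  -0.09  1.72  1.05  1.46 -2.4 ]
phi 60.9 yaw -68.5 lip [0.6316 0.1142 0.1613] rel [ 0.0106 -0.0208] sy [0.911 0.412 0.027]
```

Call:
jog_arm --series '[{"travel": [0, 0, 0], "dr": [0, 0, 0]}, {"travel": [0, 0, 0], "dr": [0, 0, 0]}, {"travel": [0.003, -0.006, 0.006], "dr": [0.04, 0.018, 0]}, {"travel": [0.006, -0.012, 0.006], "dr": [0.079, 0.036, 0]}, {"travel": [0.006, -0.012, 0.005], "dr": [0.079, 0.036, 0]}, {"travel": [0.006, -0.012, 0.005], "dr": [0.079, 0.036, 0]}, {"travel": [0.006, -0.012, 0.003], "dr": [0.079, 0.036, 0]}, {"travel": [0.006, -0.012, 0.002], "dr": [0.079, 0.036, 0]}, {"travel": [0, 0, 0], "dr": [0, 0, 0]}]'

```text
clock: 18.87
eef_pos: [0.6423, 0.0891, 0.3166]
eef_rot: [1.633, 1.008, -1.108]
wrist_force: [0.4, -1.4, -1.3]
grip_width: 0.0098
```

```bash
python3 - <<'E'
from pour import *
rep();lipstat();w=cap('wrist','w22')
E
```

```text
t 18.87 tcp [0.6423 0.0891 0.3166] grasp [0.6569 0.0598 0.2648]
tool x [ 0.238 -0.478 -0.846] y [ 0.321 -0.783  0.533] yaw_y -67.67 w 0.0098 F [ 0.4 -1.4 -1.3]
q [-0.32  0.43 -0.18  1.64  0.7   1.19 -1.96]
phi 32.2 yaw -67.7 lip [0.6417 0.1015 0.1832] rel [ 0.0207 -0.0335] sy [0.916 0.399 0.033]
```

Call:
jog_arm --series '[{"travel": [0.003, -0.006, 0.004], "dr": [0.04, 0.017, 0]}, {"travel": [0, -0.012, 0.002], "dr": [0.079, 0.033, 0]}, {"travel": [0, -0.012, 0], "dr": [0.079, 0.033, 0]}, {"travel": [0, -0.012, 0], "dr": [0.079, 0.033, 0]}, {"travel": [0, -0.012, 0], "dr": [0.079, 0.033, 0]}, {"travel": [0, -0.01, 0], "dr": [0.079, 0.033, 0]}, {"travel": [0, 0, 0], "dr": [0.05, 0.02, 0]}, {"travel": [0, 0, 0], "dr": [0, 0, 0]}]'

```text
clock: 19.58
eef_pos: [0.64, 0.0317, 0.3195]
eef_rot: [2.601, 1.529, -0.136]
wrist_force: [0.0, -0.0, -1.0]
grip_width: 0.0099
```

```bash
python3 - <<'E'
from pour import *
rep();lipstat();w=cap('wrist','w23');t=cap('top');crop(t,230,140,430,300,4,'t23')
E
```

```text
t 19.58 tcp [0.64   0.0317 0.3195] grasp [0.6425 0.0314 0.2583]
tool x [ 0.041 -0.006 -0.999] y [ 0.393 -0.919  0.021] yaw_y -66.85 w 0.0099 F [ 0. -0. -1.]
q [ 0.09  0.43 -0.3   1.55  0.15  1.15 -1.41]
phi 1.2 yaw -66.8 lip [0.6126 0.1056 0.2112] rel [-0.0084 -0.0294] sy [0.919 0.394 0.036]
```

Call:
jog_arm --series '[{"travel": [-0.008, 0, 0], "dr": [0.003, 0.02, 0.04]}, {"travel": [-0.012, 0.002, 0], "dr": [0.003, 0.02, 0.07]}, {"travel": [-0.014, 0.004, 0], "dr": [0, 0, 0.08]}, {"travel": [-0.014, 0.005, 0], "dr": [0, 0, 0.08]}, {"travel": [-0.014, 0.006, 0], "dr": [0, 0, 0.08]}, {"travel": [-0.014, 0.006, 0], "dr": [0, 0, 0.08]}, {"travel": [-0.014, 0.007, -0.01], "dr": [0, 0, 0.08]}, {"travel": [-0.014, 0.007, -0.01], "dr": [0, 0, 0.08]}, {"travel": [-0.014, 0.007, -0.01], "dr": [0, 0, 0.08]}, {"travel": [-0.014, 0.007, -0.01], "dr": [0, 0, 0.08]}]'

```text
clock: 20.52
eef_pos: [0.4984, 0.1034, 0.2765]
eef_rot: [1.024, 1.545, -0.896]
wrist_force: [0.0, 0.1, -1.1]
grip_width: 0.0099
```

Call:
jog_arm --series '[{"travel": [-0.014, 0.007, -0.01], "dr": [0, 0, 0.08]}, {"travel": [-0.014, 0.007, -0.01], "dr": [0, 0, 0.08]}, {"travel": [-0.012, 0.006, -0.01], "dr": [0, 0, 0.08]}, {"travel": [-0.01, 0.005, -0.01], "dr": [0, 0, 0.08]}, {"travel": [-0.008, 0.004, -0.01], "dr": [0, 0, 0.08]}, {"travel": [0, 0, 0], "dr": [0, 0, 0.06]}, {"travel": [0, 0, 0], "dr": [0, 0, 0]}, {"travel": [0, 0, 0], "dr": [0, 0, 0]}]'

```text
clock: 21.18
eef_pos: [0.4256, 0.1475, 0.2221]
eef_rot: [0.735, 1.532, -0.659]
wrist_force: [0.4, 0.1, -1.3]
grip_width: 0.0097
```

```bash
python3 - <<'E'
from pour import *
rep()
E
```

```text
t 21.18 tcp [0.4256 0.1475 0.2221] grasp [0.4275 0.1461 0.1609]
tool x [ 0.031 -0.024 -0.999] y [0.984 0.176 0.026] yaw_y 10.12 w 0.0097 F [ 0.4  0.1 -1.3]
q [ 0.09  0.27 -0.64  2.07  0.26  0.85 -0.53]
```

Call:
jog_arm --series '[{"travel": [0.012, -0.015, 0], "dr": [0.012, 0.016, 0.008]}, {"travel": [0.0115, -0.0145, -0.005], "dr": [0.012, 0.015, 0.007]}, {"travel": [0, 0, -0.012], "dr": [0, 0, 0]}, {"travel": [0, 0, -0.012], "dr": [0, 0, 0]}, {"travel": [0, 0, -0.012], "dr": [0, 0, 0]}, {"travel": [0, 0, -0.012], "dr": [0, 0, 0]}, {"travel": [0, 0, 0], "dr": [0, 0, 0]}, {"travel": [0, 0, 0], "dr": [0, 0, 0]}]'

```text
clock: 21.85
eef_pos: [0.4518, 0.1221, 0.1701]
eef_rot: [1.022, 1.561, -0.362]
wrist_force: [-0.3, -0.8, -0.4]
grip_width: 0.01
```

```bash
python3 - <<'E'
from pour import *
rep()
E
```

```text
t 21.85 tcp [0.4518 0.1221 0.1701] grasp [0.4524 0.1219 0.1088]
tool x [ 0.01  -0.004 -1.   ] y [0.982 0.186 0.009] yaw_y 10.74 w 0.01 F [-0.3 -0.8 -0.4]
q [ 0.12  0.38 -0.59  2.08  0.32  0.76 -0.48]
```

Call:
jog_arm --series '[{"travel": [-0.003, -0.004, -0.008], "dr": [0.004, 0.01, 0.004]}, {"travel": [0, 0, -0.01], "dr": [0, 0, 0]}, {"travel": [0, 0, -0.01], "dr": [0, 0, 0]}, {"travel": [0, 0, -0.007], "dr": [0, 0, 0]}, {"travel": [0, 0, 0], "dr": [0, 0, 0]}, {"travel": [0, 0, 0], "dr": [0, 0, 0]}]'

```text
clock: 22.35
eef_pos: [0.4493, 0.1186, 0.1334]
eef_rot: [1.545, 1.569, 0.165]
wrist_force: [1.0, -0.1, -2.0]
grip_width: 0.0099
```

```bash
python3 - <<'E'
from pour import *
rep()
E
```

```text
t 22.35 tcp [0.4493 0.1186 0.1334] grasp [0.4494 0.1186 0.0721]
tool x [ 0.002  0.    -1.   ] y [0.982 0.19  0.002] yaw_y 10.94 w 0.0099 F [ 1.  -0.1 -2. ]
q [ 0.1   0.44 -0.56  2.11  0.37  0.68 -0.52]
```

Call:
jog_arm --series '[{"travel": [0, 0, -0.003], "dr": [0, 0.002, 0]}, {"travel": [0, 0, -0.0025], "dr": [0, 0, 0]}, {"travel": [0, 0, 0], "dr": [0, 0, 0]}]'

```text
clock: 22.6
eef_pos: [0.4496, 0.1188, 0.1276]
eef_rot: [2.74, 1.57, 1.36]
wrist_force: [-0.1, 0.0, -1.1]
grip_width: 0.0097
```

Call:
jog_arm --series '[{"travel": [0, 0, -0.0012], "dr": [0, 0, 0]}, {"travel": [0, 0, 0], "dr": [0, 0, 0]}]'

```text
clock: 22.77
eef_pos: [0.4498, 0.1189, 0.127]
eef_rot: [1.643, 1.57, 0.263]
wrist_force: [-1.6, -0.4, 2.1]
grip_width: 0.0094
```

Contact. Release gently and rise.

Call:
jog_arm --series '[{"travel": [0, 0, 0], "dr": [0, 0, 0]}, {"travel": [0, 0, 0], "dr": [0, 0, 0]}, {"travel": [0, 0, 0], "dr": [0, 0, 0]}, {"travel": [0, 0, 0], "dr": [0, 0, 0]}, {"travel": [0, 0, 0], "dr": [0, 0, 0]}, {"travel": [0, 0, 0.005], "dr": [0, 0, 0]}, {"travel": [0, 0, 0.012], "dr": [0, 0, 0]}, {"travel": [0, 0, 0.02], "dr": [0, 0, 0]}, {"travel": [0, 0, 0.025], "dr": [0, 0, 0]}, {"travel": [0, 0, 0.025], "dr": [0, 0, 0]}]' --claw 110

```text
clock: 23.6
eef_pos: [0.4473, 0.1186, 0.2142]
eef_rot: [-1.724, 1.563, -3.102]
wrist_force: [0.4, -0.4, 0.5]
grip_width: 0.0499
```

Call:
jog_arm --series '[{"travel": [0, -0.02, 0.025], "dr": [0, 0, -0.02]}, {"travel": [0, -0.03, 0.025], "dr": [0, 0, -0.02]}, {"travel": [0, -0.035, 0.02], "dr": [0, 0, -0.02]}, {"travel": [0, -0.035, 0.01], "dr": [0, 0, -0.02]}, {"travel": [0, -0.035, 0], "dr": [0, 0, -0.02]}, {"travel": [0, -0.03, 0], "dr": [0, 0, -0.02]}, {"travel": [0, -0.02, 0], "dr": [0, 0, -0.02]}, {"travel": [0, 0, 0], "dr": [0, 0, 0]}, {"travel": [0, 0, 0], "dr": [0, 0, 0]}]'

```text
clock: 24.35
eef_pos: [0.4463, -0.0923, 0.3091]
eef_rot: [1.647, 1.563, 0.128]
wrist_force: [0.2, 0.3, 0.2]
grip_width: 0.0494
```

```bash
python3 - <<'E'
from pour import *
rep();w=cap('wrist','w24');t=cap('top');s=cap('side','s24')
crop(t,230,140,430,300,4,'t24')
import pickle;pickle.dump((t,w,s),open('c24.pkl','wb'))
E
```

```text
t 24.35 tcp [ 0.4463 -0.0923  0.3091] grasp [ 0.4468 -0.0922  0.2478]
tool x [ 0.008  0.001 -1.   ] y [0.999 0.052 0.008] yaw_y 2.96 w 0.0494 F [0.2 0.3 0.2]
q [ 0.56  0.15 -0.51  1.96  0.08  1.05  0.07]
```

```bash
python3 - <<'E'
import pickle
from h import *
t,w,s=pickle.load(open('c24.pkl','rb'));crop(w,235,50,355,235,4,'w24c')
E
python3 - <<'E'
import pickle
from h import *
t,w,s=pickle.load(open('c24.pkl','rb'))
q=lambda x,y,z:onz(w,x/4+235,y/4+50,z)
print('handle',q(380,628,.082))
bs=np.array([q(*p,.0135) for p in[(222,524),(300,524),(224,597),(302,597)]]);print(bs.round(4),bs.mean(0))
for i,j in((0,1),(2,3)):d=bs[j]-bs[i];print(np.degrees(np.arctan2(d[1],d[0])))
for i,j in((2,0),(3,1)):d=bs[j]-bs[i];print(np.degrees(np.arctan2(-d[0],d[1])))
A,B=q(355,475,.032),q(355,660,.032);print(A,B,(A+B)/2,np.degrees(np.arctan2(-(A-B)[0],(A-B)[1])))
E
```

```text
handle [ 0.45769351 -0.11686788  0.082     ]
[[ 0.4147 -0.1117  0.0135]
 [ 0.4368 -0.1106  0.0135]
 [ 0.4158 -0.1335  0.0135]
 [ 0.4383 -0.1323  0.0135]] [ 0.42641082 -0.12202031  0.0135    ]
2.8628042184973905
2.836869265955991
2.9847336478552298
3.9538749701587546
[ 0.45111366 -0.09136479  0.032     ] [ 0.45398415 -0.14402644  0.032     ] [ 0.45254891 -0.11769562  0.032     ] 3.12000050128528
```

Call:
jog_arm --series '[{"travel": [0.0055, -0.013, 0], "dr": [0, 0.008, 0]}, {"travel": [0.0055, -0.013, -0.005], "dr": [0, 0, 0]}, {"travel": [0, 0, -0.015], "dr": [0, 0, 0]}, {"travel": [0, 0, -0.02], "dr": [0, 0, 0]}, {"travel": [0, 0, -0.02], "dr": [0, 0, 0]}, {"travel": [0, 0, -0.02], "dr": [0, 0, 0]}, {"travel": [0, 0, -0.02], "dr": [0, 0, 0]}, {"travel": [0, 0, -0.015], "dr": [0, 0, 0]}, {"travel": [0, 0, 0], "dr": [0, 0, 0]}, {"travel": [0, 0, 0], "dr": [0, 0, 0]}]'

```text
clock: 25.33
eef_pos: [0.4635, -0.1191, 0.186]
eef_rot: [-3.088, 1.568, 1.693]
wrist_force: [-0.9, -0.0, 1.3]
grip_width: 0.05
```

```bash
python3 - <<'E'
from pour import *
rep();w=cap('wrist');crop(w,150,150,430,330,2.8,'w25')
E
```

```text
t 25.33 tcp [ 0.4635 -0.1191  0.186 ] grasp [ 0.4635 -0.1189  0.1247]
tool x [-0.     0.003 -1.   ] y [ 0.998  0.068 -0.   ] yaw_y 3.89 w 0.05 F [-0.9 -0.   1.3]
q [ 0.53  0.35 -0.46  2.04  0.21  0.79  0.02]
```

```bash
python3 - <<'E'
from h import *
w=cap('wrist');print(onz(w,454/2.8+150,222/2.8+150,.082))
bs=np.array([onz(w,x/2.8+150,y/2.8+150,.0135) for x,y in[(303,103),(384,103),(306,178),(385,178)]]);d=bs[1]-bs[0]+bs[3]-bs[2]
y=np.arctan2(d[1],d[0]);print(bs.mean(0),np.degrees(y),bs.mean(0)[:2]+.0316*np.array([np.cos(y),np.sin(y)]))
E
```

```text
[ 0.45764365 -0.11519284  0.082     ]
[ 0.42575773 -0.12186838  0.0135    ] 3.902486564899496 [ 0.45728446 -0.11971773]
```

Call:
jog_arm --series '[{"travel": [-0.006, 0.001, -0.006], "dr": [-0.003, 0, 0]}, {"travel": [0, 0, -0.012], "dr": [0, 0, 0]}, {"travel": [0, 0, -0.012], "dr": [0, 0, 0]}, {"travel": [0, 0, -0.01], "dr": [0, 0, 0]}, {"travel": [0, 0, 0], "dr": [0, 0, 0]}, {"travel": [0, 0, 0], "dr": [0, 0, 0]}]'

```text
clock: 25.93
eef_pos: [0.4591, -0.1189, 0.1492]
eef_rot: [1.05, 1.56, -0.453]
wrist_force: [0.1, -0.3, 0.2]
grip_width: 0.0501
```

```bash
python3 - <<'E'
from pour import *
rep();w=cap('wrist');crop(w,150,150,430,330,2.8,'w26')
E
```

```text
t 25.93 tcp [ 0.4591 -0.1189  0.1492] grasp [ 0.4597 -0.1192  0.0879]
tool x [ 0.01  -0.005 -1.   ] y [0.998 0.067 0.009] yaw_y 3.87 w 0.0501 F [ 0.1 -0.3  0.2]
q [ 0.51  0.4  -0.43  2.09  0.26  0.7  -0.03]
```

Call:
jog_arm --series '[{"travel": [-0.0015, 0.001, -0.008], "dr": [0.005, 0.01, 0]}, {"travel": [0, 0, -0.008], "dr": [0, 0, 0]}, {"travel": [0, 0, -0.005], "dr": [0, 0, 0]}, {"travel": [0, 0, 0], "dr": [0, 0, 0]}, {"travel": [0, 0, 0], "dr": [0, 0, 0]}]'

```text
clock: 26.4
eef_pos: [0.4582, -0.118, 0.1276]
eef_rot: [1.432, 1.57, -0.072]
wrist_force: [0.4, -0.0, -0.9]
grip_width: 0.0503
```

```bash
python3 - <<'E'
from pour import *
rep()
E
```

```text
t 26.4 tcp [ 0.4582 -0.118   0.1276] grasp [ 0.4583 -0.118   0.0663]
tool x [ 0.001 -0.    -1.   ] y [0.998 0.067 0.001] yaw_y 3.85 w 0.0503 F [ 0.4 -0.  -0.9]
q [ 0.49  0.44 -0.42  2.1   0.28  0.66 -0.05]
```

Call:
jog_arm --series '[{"travel": [0, 0, 0], "dr": [0, 0, 0]}, {"travel": [0, 0, 0], "dr": [0, 0, 0]}, {"travel": [0, 0, 0], "dr": [0, 0, 0]}, {"travel": [0, 0, 0], "dr": [0, 0, 0]}, {"travel": [0, 0, 0], "dr": [0, 0, 0]}, {"travel": [0, 0, 0], "dr": [0, 0, 0]}, {"travel": [0, 0, 0], "dr": [0, 0, 0]}]' --claw 255

```text
clock: 26.98
eef_pos: [0.4584, -0.118, 0.1282]
eef_rot: [1.237, 1.569, -0.267]
wrist_force: [-1.6, 0.7, 5.2]
grip_width: 0.0098
```

Call:
jog_arm --series '[{"travel": [0, 0, 0.005], "dr": [0, 0, 0]}, {"travel": [0, 0, 0.01], "dr": [0, 0, 0]}, {"travel": [0, 0, 0.015], "dr": [0, 0, 0]}, {"travel": [0, 0, 0.02], "dr": [0, 0, 0]}, {"travel": [0, 0, 0.02], "dr": [0, 0, 0]}, {"travel": [0, 0, 0.02], "dr": [0, 0, 0]}, {"travel": [0, 0, 0.02], "dr": [0, 0, 0]}, {"travel": [0, 0, 0.015], "dr": [0, 0, 0]}, {"travel": [0, 0, 0.01], "dr": [0, 0, 0]}, {"travel": [0, 0, 0], "dr": [0, 0, 0]}]'

```text
clock: 27.82
eef_pos: [0.4561, -0.1162, 0.2746]
eef_rot: [2.545, 1.569, 1.044]
wrist_force: [0.3, -0.3, -1.3]
grip_width: 0.0095
```

```bash
python3 - <<'E'
from pour import *
rep();w=cap('wrist','w27')
E
```

```text
t 27.82 tcp [ 0.4561 -0.1162  0.2746] grasp [ 0.4561 -0.1162  0.2133]
tool x [ 0.001  0.001 -1.   ] y [0.998 0.07  0.001] yaw_y 4.0 w 0.0095 F [ 0.3 -0.3 -1.3]
q [ 0.58  0.22 -0.49  1.97  0.12  0.99  0.1 ]
```

Call:
jog_arm --series '[{"travel": [0.004, 0.003, 0.006], "dr": [0, 0, -0.03]}, {"travel": [0.008, 0.007, 0.01], "dr": [0, 0, -0.06]}, {"travel": [0.012, 0.01, 0.01], "dr": [0, 0, -0.08]}, {"travel": [0.014, 0.011, 0.006], "dr": [0, 0, -0.08]}, {"travel": [0.014, 0.011, 0], "dr": [0, 0, -0.08]}, {"travel": [0.014, 0.011, 0], "dr": [0, 0, -0.08]}, {"travel": [0.014, 0.011, 0], "dr": [0, 0, -0.08]}, {"travel": [0.014, 0.011, 0], "dr": [0, 0, -0.08]}, {"travel": [0.014, 0.011, 0], "dr": [0, 0, -0.08]}, {"travel": [0.014, 0.011, 0], "dr": [0, 0, -0.08]}]'

```text
clock: 28.7
eef_pos: [0.5753, -0.0184, 0.2996]
eef_rot: [-1.297, 1.557, 2.718]
wrist_force: [0.5, -0.1, -2.2]
grip_width: 0.0102
```

Call:
jog_arm --series '[{"travel": [0.014, 0.011, 0], "dr": [0, 0, -0.08]}, {"travel": [0.014, 0.011, 0], "dr": [0, 0, -0.08]}, {"travel": [0.014, 0.01, 0], "dr": [0, 0, -0.08]}, {"travel": [0.012, 0.008, 0], "dr": [0, 0, -0.07]}, {"travel": [0.01, 0.006, 0], "dr": [0, 0, -0.06]}, {"travel": [0.006, 0.003, 0], "dr": [0, 0, -0.04]}, {"travel": [0.003, 0, 0], "dr": [0, 0, -0.01]}, {"travel": [0, 0, 0], "dr": [0, 0, 0]}]'

```text
clock: 29.37
eef_pos: [0.6499, 0.0376, 0.288]
eef_rot: [-0.925, 1.543, 2.649]
wrist_force: [-0.2, 0.5, -2.5]
grip_width: 0.0098
```

```bash
python3 - <<'E'
from pour import *
rep();_,yaw=lipstat(gz=.0627);w=cap('wrist','w28')
p=pose()[0];print((pose_at(np.array([.621,.135]),yaw,0,.012,.185,.0627)[0]-p).round(4))
E
```

```text
t 29.37 tcp [0.6499 0.0376 0.288 ] grasp [0.6484 0.0384 0.2267]
tool x [-0.025  0.013 -1.   ] y [ 0.419 -0.908 -0.022] yaw_y -65.21 w 0.0098 F [-0.2  0.5 -2.5]
q [ 0.09  0.5  -0.31  1.51  0.14  1.18 -1.38]
phi -1.3 yaw -65.2 lip [0.6133 0.1125 0.1818] rel [-0.0077 -0.0225] sy [ 0.908  0.42  -0.017]
[0.0105 0.013  0.0051]
```

Call:
jog_arm --series '[{"travel": [0.006, 0.007, 0.004], "dr": [-0.006, -0.013, 0]}, {"travel": [0.006, 0.007, 0.004], "dr": [-0.006, -0.012, 0]}, {"travel": [0, 0, 0], "dr": [0, 0, 0]}, {"travel": [-0.0022, 0.0044, 0.002], "dr": [-0.039, -0.0185, 0]}, {"travel": [-0.0045, 0.0095, 0.003], "dr": [-0.079, -0.037, 0]}, {"travel": [-0.0047, 0.01, 0.002], "dr": [-0.079, -0.037, 0]}, {"travel": [-0.0049, 0.0105, 0.001], "dr": [-0.079, -0.037, 0]}, {"travel": [-0.0025, 0.0055, 0], "dr": [-0.039, -0.0185, 0]}, {"travel": [0, 0, 0], "dr": [0, 0, 0]}, {"travel": [0, 0, 0], "dr": [0, 0, 0]}]'

```text
clock: 30.25
eef_pos: [0.6428, 0.0921, 0.3076]
eef_rot: [1.605, 1.207, -1.102]
wrist_force: [0.2, 0.1, -2.0]
grip_width: 0.0098
```

```bash
python3 - <<'E'
from pour import *
rep();lipstat(gz=.0627)
E
```

```text
t 30.25 tcp [0.6428 0.0921 0.3076] grasp [0.6526 0.0726 0.2503]
tool x [ 0.161 -0.318 -0.934] y [ 0.392 -0.849  0.356] yaw_y -65.23 w 0.0098 F [ 0.2  0.1 -2. ]
q [-0.22  0.43 -0.21  1.6   0.5   1.14 -1.76]
phi 20.9 yaw -65.2 lip [0.6284 0.1265 0.1778] rel [ 0.0074 -0.0085] sy [0.906 0.423 0.012]
```

Call:
jog_arm --series '[{"travel": [-0.003, 0.006, -0.0015], "dr": [-0.039, -0.0185, 0]}, {"travel": [-0.003, 0.006, -0.0015], "dr": [-0.039, -0.0185, 0]}, {"travel": [-0.003, 0.006, -0.002], "dr": [-0.039, -0.0185, 0]}, {"travel": [-0.003, 0.006, -0.002], "dr": [-0.039, -0.0185, 0]}, {"travel": [-0.003, 0.0062, -0.0025], "dr": [-0.039, -0.0185, 0]}, {"travel": [-0.003, 0.0062, -0.0025], "dr": [-0.039, -0.0185, 0]}, {"travel": [-0.003, 0.0062, -0.003], "dr": [-0.039, -0.0185, 0]}, {"travel": [-0.003, 0.0062, -0.003], "dr": [-0.039, -0.0185, 0]}, {"travel": [0, 0, 0], "dr": [0, 0, 0]}, {"travel": [0, 0, 0], "dr": [0, 0, 0]}]'

```text
clock: 31.08
eef_pos: [0.6229, 0.1289, 0.292]
eef_rot: [1.6, 0.861, -1.128]
wrist_force: [0.1, -0.3, 0.2]
grip_width: 0.01
```

```bash
python3 - <<'E'
from pour import *
rep();lipstat(gz=.0627);w=cap('wrist','w29')
E
```

```text
t 31.08 tcp [0.6229 0.1289 0.292 ] grasp [0.64   0.0929 0.2455]
tool x [ 0.279 -0.589 -0.758] y [ 0.299 -0.697  0.652] yaw_y -66.81 w 0.01 F [ 0.1 -0.3  0.2]
q [-0.48  0.48 -0.13  1.69  0.82  1.24 -2.14]
phi 40.7 yaw -66.8 lip [0.6289 0.1218 0.1573] rel [ 0.0079 -0.0132] sy [0.912 0.409 0.019]
```

Call:
jog_arm --series '[{"travel": [0, 0, 0], "dr": [0, 0, 0]}, {"travel": [-0.003, 0.006, -0.001], "dr": [-0.039, -0.018, 0]}, {"travel": [-0.003, 0.006, -0.001], "dr": [-0.039, -0.018, 0]}, {"travel": [-0.003, 0.006, -0.001], "dr": [-0.039, -0.018, 0]}, {"travel": [-0.003, 0.006, -0.0015], "dr": [-0.039, -0.018, 0]}, {"travel": [-0.003, 0.006, -0.0015], "dr": [-0.039, -0.018, 0]}, {"travel": [-0.003, 0.006, -0.002], "dr": [-0.039, -0.018, 0]}, {"travel": [-0.003, 0.006, -0.002], "dr": [-0.039, -0.018, 0]}, {"travel": [-0.003, 0.006, -0.002], "dr": [-0.039, -0.018, 0]}, {"travel": [0, 0, 0], "dr": [0, 0, 0]}]'

```text
clock: 31.97
eef_pos: [0.6048, 0.1638, 0.2874]
eef_rot: [1.615, 0.514, -1.145]
wrist_force: [-0.4, 0.6, -1.5]
grip_width: 0.0101
```

```bash
python3 - <<'E'
from pour import *
rep();lipstat(gz=.0627);w=cap('wrist','w30')
E
```

```text
t 31.97 tcp [0.6048 0.1638 0.2874] grasp [0.6269 0.1152 0.2572]
tool x [ 0.36  -0.793 -0.492] y [ 0.163 -0.466  0.87 ] yaw_y -70.71 w 0.0101 F [-0.4  0.6 -1.5]
q [-0.68  0.59 -0.06  1.71  1.02  1.46 -2.4 ]
phi 60.4 yaw -70.7 lip [0.6305 0.1159 0.1638] rel [ 0.0095 -0.0191] sy [0.919 0.393 0.038]
```

Empty; balls gone down. Untilt in reverse.

Call:
jog_arm --series '[{"travel": [0, 0, 0], "dr": [0, 0, 0]}, {"travel": [0, 0, 0], "dr": [0, 0, 0]}, {"travel": [0.003, -0.006, 0.006], "dr": [0.04, 0.018, 0]}, {"travel": [0.006, -0.012, 0.006], "dr": [0.079, 0.035, 0]}, {"travel": [0.006, -0.012, 0.005], "dr": [0.079, 0.035, 0]}, {"travel": [0.006, -0.012, 0.005], "dr": [0.079, 0.035, 0]}, {"travel": [0.006, -0.012, 0.003], "dr": [0.079, 0.035, 0]}, {"travel": [0.006, -0.012, 0.002], "dr": [0.079, 0.035, 0]}, {"travel": [0.003, -0.012, 0.002], "dr": [0.079, 0.035, 0]}, {"travel": [0, -0.01, 0], "dr": [0.079, 0.035, 0]}]'

```text
clock: 32.85
eef_pos: [0.6457, 0.0682, 0.3252]
eef_rot: [1.674, 1.197, -1.092]
wrist_force: [0.1, -0.7, -2.6]
grip_width: 0.0099
```

Call:
jog_arm --series '[{"travel": [0, -0.012, 0], "dr": [0.079, 0.035, 0]}, {"travel": [0, -0.012, 0], "dr": [0.079, 0.035, 0]}, {"travel": [0, -0.008, 0], "dr": [0.06, 0.025, 0]}, {"travel": [0, 0, 0], "dr": [0, 0, 0]}]'

```text
clock: 33.18
eef_pos: [0.6481, 0.0218, 0.3332]
eef_rot: [1.911, 1.439, -0.875]
wrist_force: [0.5, -0.2, -0.8]
grip_width: 0.0095
```

```bash
python3 - <<'E'
from pour import *
rep();lipstat(gz=.0627);w=cap('wrist','w31')
E
```

```text
t 33.18 tcp [0.6481 0.0218 0.3332] grasp [0.6533 0.0156 0.2724]
tool x [ 0.084 -0.101 -0.991] y [ 0.343 -0.931  0.124] yaw_y -69.8 w 0.0095 F [ 0.5 -0.2 -0.8]
q [ 0.01  0.41 -0.23  1.54  0.23  1.15 -1.5 ]
phi 7.1 yaw -69.8 lip [0.6295 0.0864 0.2161] rel [ 0.0085 -0.0486] sy [0.936 0.35  0.044]
```

Call:
jog_arm --series '[{"travel": [-0.004, -0.004, 0], "dr": [0.05, 0.042, 0]}, {"travel": [-0.008, -0.008, 0], "dr": [0.05, 0.042, 0.05]}, {"travel": [-0.012, -0.01, 0], "dr": [0, 0, 0.08]}, {"travel": [-0.013, -0.01, 0], "dr": [0, 0, 0.08]}, {"travel": [-0.013, -0.01, -0.005], "dr": [0, 0, 0.08]}, {"travel": [-0.013, -0.01, -0.01], "dr": [0, 0, 0.08]}, {"travel": [-0.013, -0.01, -0.01], "dr": [0, 0, 0.08]}, {"travel": [-0.013, -0.01, -0.01], "dr": [0, 0, 0.08]}, {"travel": [-0.013, -0.01, -0.01], "dr": [0, 0, 0.08]}, {"travel": [-0.013, -0.01, -0.01], "dr": [0, 0, 0.08]}]'

```text
clock: 34.07
eef_pos: [0.5291, -0.0592, 0.2799]
eef_rot: [1.463, 1.55, -0.583]
wrist_force: [-0.3, 0.5, -1.1]
grip_width: 0.0098
```

Call:
jog_arm --series '[{"travel": [-0.013, -0.01, -0.008], "dr": [0, 0, 0.08]}, {"travel": [-0.013, -0.01, -0.008], "dr": [0, 0, 0.08]}, {"travel": [-0.012, -0.01, -0.008], "dr": [0, 0, 0.08]}, {"travel": [-0.01, -0.008, -0.008], "dr": [0, 0, 0.08]}, {"travel": [-0.006, -0.005, -0.005], "dr": [0, 0, 0.08]}, {"travel": [0, 0, 0], "dr": [0, 0, 0.08]}, {"travel": [0, 0, 0], "dr": [0, 0, 0.04]}, {"travel": [0, 0, 0], "dr": [0, 0, 0]}, {"travel": [0, 0, 0], "dr": [0, 0, 0]}]'

```text
clock: 34.82
eef_pos: [0.4673, -0.0966, 0.2405]
eef_rot: [0.782, 1.539, -0.692]
wrist_force: [-0.2, 0.2, -1.5]
grip_width: 0.0099
```

```bash
python3 - <<'E'
from pour import *
rep();w=cap('wrist','w32');s=cap('side','s32')
E
```

```text
t 34.82 tcp [ 0.4673 -0.0966  0.2405] grasp [ 0.4688 -0.0978  0.1792]
tool x [ 0.024 -0.02  -0.999] y [0.995 0.096 0.022] yaw_y 5.52 w 0.0099 F [-0.2  0.2 -1.5]
q [ 0.5   0.26 -0.47  2.01  0.17  0.88  0.03]
```

Call:
jog_arm --series '[{"travel": [-0.005, -0.0105, 0], "dr": [0.01, 0.012, -0.013]}, {"travel": [-0.0045, -0.0105, -0.005], "dr": [0.01, 0.012, -0.013]}, {"travel": [0, 0, -0.012], "dr": [0, 0, 0]}, {"travel": [0, 0, -0.014], "dr": [0, 0, 0]}, {"travel": [0, 0, -0.014], "dr": [0, 0, 0]}, {"travel": [0, 0, -0.012], "dr": [0, 0, 0]}, {"travel": [0, 0, 0], "dr": [0, 0, 0]}, {"travel": [0, 0, 0], "dr": [0, 0, 0]}]'

```text
clock: 35.58
eef_pos: [0.4557, -0.1256, 0.1807]
eef_rot: [-1.773, 1.566, 2.993]
wrist_force: [0.1, -0.4, -0.4]
grip_width: 0.01
```

```bash
python3 - <<'E'
from pour import *
rep()
E
```

```text
t 35.58 tcp [ 0.4557 -0.1256  0.1807] grasp [ 0.4555 -0.1256  0.1194]
tool x [-0.004  0.001 -1.   ] y [ 0.999  0.054 -0.004] yaw_y 3.11 w 0.01 F [ 0.1 -0.4 -0.4]
q [ 0.52  0.35 -0.43  2.06  0.2   0.78  0.03]
```

Call:
jog_arm --series '[{"travel": [0.0025, 0.0075, -0.008], "dr": [0, -0.004, 0.01]}, {"travel": [0, 0, -0.01], "dr": [0, 0, 0]}, {"travel": [0, 0, -0.01], "dr": [0, 0, 0]}, {"travel": [0, 0, -0.008], "dr": [0, 0, 0]}, {"travel": [0, 0, 0], "dr": [0, 0, 0]}, {"travel": [0, 0, 0], "dr": [0, 0, 0]}]'

```text
clock: 36.08
eef_pos: [0.4589, -0.1186, 0.1421]
eef_rot: [1.817, 1.57, 0.309]
wrist_force: [0.5, 0.2, -1.5]
grip_width: 0.0098
```

```bash
python3 - <<'E'
from pour import *
rep()
E
```

```text
t 36.08 tcp [ 0.4589 -0.1186  0.1421] grasp [ 0.459  -0.1186  0.0808]
tool x [ 0.001  0.    -1.   ] y [0.998 0.063 0.001] yaw_y 3.59 w 0.0098 F [ 0.5  0.2 -1.5]
q [ 0.49  0.41 -0.41  2.09  0.25  0.69 -0.02]
```

Call:
jog_arm --series '[{"travel": [0, 0, -0.006], "dr": [0, 0, 0]}, {"travel": [0, 0, -0.005], "dr": [0, 0, 0]}, {"travel": [0, 0, 0], "dr": [0, 0, 0]}]'

```text
clock: 36.33
eef_pos: [0.4592, -0.1186, 0.1305]
eef_rot: [1.57, 1.569, 0.062]
wrist_force: [-0.7, 0.1, -2.2]
grip_width: 0.0097
```

Call:
jog_arm --series '[{"travel": [0, 0, -0.0015], "dr": [0, 0.001, 0]}, {"travel": [0, 0, 0], "dr": [0, 0, 0]}]'

```text
clock: 36.5
eef_pos: [0.4593, -0.1186, 0.1287]
eef_rot: [1.651, 1.57, 0.143]
wrist_force: [-0.0, -0.1, -0.3]
grip_width: 0.01
```

Call:
jog_arm --series '[{"travel": [0, 0, -0.001], "dr": [0, 0, 0]}, {"travel": [0, 0, 0], "dr": [0, 0, 0]}]'

```text
clock: 36.67
eef_pos: [0.4595, -0.1187, 0.1284]
eef_rot: [1.182, 1.57, -0.327]
wrist_force: [-2.1, -0.2, 1.5]
grip_width: 0.0094
```

Call:
jog_arm --series '[{"travel": [0, 0, 0], "dr": [0, 0, 0]}, {"travel": [0, 0, 0], "dr": [0, 0, 0]}, {"travel": [0, 0, 0], "dr": [0, 0, 0]}, {"travel": [0, 0, 0], "dr": [0, 0, 0]}, {"travel": [0, 0, 0], "dr": [0, 0, 0]}, {"travel": [0, 0, 0.005], "dr": [0, 0, 0]}, {"travel": [0, 0, 0.012], "dr": [0, 0, 0]}, {"travel": [0, 0, 0.02], "dr": [0, 0, 0]}, {"travel": [0, 0, 0.025], "dr": [0, 0, 0]}, {"travel": [0, 0, 0.025], "dr": [0, 0, 0]}]' --claw 100

```text
clock: 37.5
eef_pos: [0.4571, -0.1179, 0.2154]
eef_rot: [-2.032, 1.564, 2.744]
wrist_force: [0.7, -0.8, -0.4]
grip_width: 0.053
```

Call:
jog_arm --series '[{"travel": [0.005, 0.01, 0.03], "dr": [0, 0, -0.02]}, {"travel": [0.01, 0.02, 0.03], "dr": [0, 0, -0.03]}, {"travel": [0.015, 0.025, 0.025], "dr": [0, 0, -0.03]}, {"travel": [0.018, 0.03, 0.015], "dr": [0, 0, -0.03]}, {"travel": [0.018, 0.03, 0.01], "dr": [0, 0, -0.03]}, {"travel": [0.018, 0.03, 0.01], "dr": [0, 0, -0.03]}, {"travel": [0.018, 0.03, 0], "dr": [0, 0, -0.03]}, {"travel": [0.01, 0.02, 0], "dr": [0, 0, -0.02]}, {"travel": [0, 0, 0], "dr": [0, 0, 0]}]'

```text
clock: 38.25
eef_pos: [0.5707, 0.0848, 0.3532]
eef_rot: [2.413, 1.563, 0.667]
wrist_force: [-0.2, 1.2, 0.2]
grip_width: 0.0535
```

```bash
python3 - <<'E'
from pour import *
rep();w=cap('wrist','w33');s=cap('side','s33');t=cap('top','t33');crop(t,230,140,430,300,4,'t33c')
E
```

```text
t 38.25 tcp [0.5707 0.0848 0.3532] grasp [0.571  0.0851 0.2919]
tool x [ 0.006  0.005 -1.   ] y [ 0.985 -0.175  0.005] yaw_y -10.07 w 0.0535 F [-0.2  1.2  0.2]
q [ 0.17  0.34 -0.52  1.63  0.17  1.22 -0.56]
```

```bash
python3 - <<'E'
from h import *
w=cap('wrist');crop(w,340,0,460,60,6,'w33c');crop(w,320,80,400,150,8,'w33d')
print(onz(w,372,114,.152))
E
```

```text
[0.62113695 0.1341988  0.152     ]
```

Call:
jog_arm --series '[{"travel": [0.012, 0.02, 0], "dr": [0.002, -0.003, 0]}, {"travel": [0.016, 0.028, 0], "dr": [0, 0, 0]}, {"travel": [0.016, 0.028, 0], "dr": [0, 0, 0]}, {"travel": [0.01, 0.018, 0], "dr": [0, 0, 0]}, {"travel": [0, 0, 0], "dr": [0, 0, 0]}, {"travel": [0, 0, 0], "dr": [0, 0, 0]}]'

```text
clock: 38.95
eef_pos: [0.624, 0.1606, 0.3519]
eef_rot: [0.81, 1.563, -0.959]
wrist_force: [0.0, -0.4, -0.8]
grip_width: 0.0531
```

```bash
python3 - <<'E'
from pour import *
rep();w=cap('wrist','w34');s=cap('side');crop(s,230,140,330,280,5,'s34')
E
```

```text
t 38.95 tcp [0.624  0.1606 0.3519] grasp [0.6242 0.1602 0.2906]
tool x [ 0.005 -0.006 -1.   ] y [ 0.98  -0.197  0.006] yaw_y -11.37 w 0.0531 F [ 0.  -0.4 -0.8]
q [ 0.02  0.46 -0.51  1.46  0.24  1.29 -0.71]
```

```bash
python3 - <<'E'
from h import *
w=cap('wrist');crop(w,280,120,360,180,9,'w34c');import pickle;pickle.dump(w,open('w34.pkl','wb'))
E
python3 - <<'E'
from h import *
import pickle
w=pickle.load(open('w34.pkl','rb'));q=lambda x,y:onz(w,x/9+280,y/9+120,.206)
print(q(371,292),q(368,240)); d=q(510,240)-q(225,243);print(np.degrees(np.arctan2(d[1],d[0])))
E
```

```text
[0.63234489 0.20007432 0.206     ] [0.63289424 0.20392584 0.206     ]
-10.842588473296962
```

Call:
jog_arm --series '[{"travel": [0.0037, 0.0155, 0], "dr": [0.006, 0.005, 0.012]}, {"travel": [0.0037, 0.0155, 0], "dr": [0, 0, 0]}, {"travel": [0, 0, -0.012], "dr": [0, 0, 0]}, {"travel": [0, 0, -0.014], "dr": [0, 0, 0]}, {"travel": [0, 0, -0.012], "dr": [0, 0, 0]}, {"travel": [0, 0, 0], "dr": [0, 0, 0]}, {"travel": [0, 0, 0], "dr": [0, 0, 0]}]'

```text
clock: 39.68
eef_pos: [0.631, 0.1914, 0.3117]
eef_rot: [0.827, 1.57, -0.933]
wrist_force: [-0.1, 0.6, -0.5]
grip_width: 0.053
```

```bash
python3 - <<'E'
from pour import *
rep();w=cap('wrist');crop(w,200,120,440,300,3.2,'w35')
E
```

```text
t 39.68 tcp [0.631  0.1914 0.3117] grasp [0.6311 0.1914 0.2504]
tool x [ 0.001 -0.001 -1.   ] y [ 0.982 -0.188  0.001] yaw_y -10.85 w 0.053 F [-0.1  0.6 -0.5]
q [-0.03  0.52 -0.51  1.47  0.26  1.23 -0.76]
```

Call:
jog_arm --series '[{"travel": [0, 0, -0.012], "dr": [0, 0, 0]}, {"travel": [0, 0, -0.014], "dr": [0, 0, 0]}, {"travel": [0, 0, -0.014], "dr": [0, 0, 0]}, {"travel": [0, 0, -0.008], "dr": [0, 0, 0]}, {"travel": [0, 0, 0], "dr": [0, 0, 0]}, {"travel": [0, 0, 0], "dr": [0, 0, 0]}]'

```text
clock: 40.23
eef_pos: [0.6316, 0.1906, 0.2616]
eef_rot: [1.563, 1.567, -0.198]
wrist_force: [-0.5, 0.2, -0.2]
grip_width: 0.0532
```

```bash
python3 - <<'E'
from pour import *
rep();w=cap('wrist');crop(w,200,120,440,300,3.2,'w36')
E
```

```text
t 40.23 tcp [0.6316 0.1906 0.2616] grasp [0.6318 0.1906 0.2003]
tool x [ 0.003 -0.001 -1.   ] y [ 0.982 -0.19   0.003] yaw_y -10.94 w 0.0532 F [-0.5  0.2 -0.2]
q [-0.03  0.55 -0.5   1.53  0.28  1.13 -0.78]
```

Call:
jog_arm --series '[{"travel": [-0.001, 0.001, -0.004], "dr": [0, 0.003, 0]}, {"travel": [0, 0, -0.003], "dr": [0, 0, 0]}, {"travel": [0, 0, 0], "dr": [0, 0, 0]}, {"travel": [0, 0, 0], "dr": [0, 0, 0]}]'

```text
clock: 40.62
eef_pos: [0.6314, 0.1921, 0.2562]
eef_rot: [1.881, 1.567, 0.119]
wrist_force: [0.1, 0.1, 0.2]
grip_width: 0.0532
```

Call:
jog_arm --series '[{"travel": [0, 0, 0], "dr": [0, 0, 0]}, {"travel": [0, 0, 0], "dr": [0, 0, 0]}, {"travel": [0, 0, 0], "dr": [0, 0, 0]}, {"travel": [0, 0, 0], "dr": [0, 0, 0]}, {"travel": [0, 0, 0], "dr": [0, 0, 0]}, {"travel": [0, 0, 0], "dr": [0, 0, 0]}]' --claw 255 --squeeze 35

```text
clock: 41.12
eef_pos: [0.6317, 0.1922, 0.2572]
eef_rot: [1.913, 1.566, 0.151]
wrist_force: [0.0, -0.1, 0.1]
grip_width: 0.0299
```

```bash
python3 - <<'E'
from pour import *
rep()
E
```

```text
t 41.12 tcp [0.6317 0.1922 0.2572] grasp [0.632  0.1923 0.1959]
tool x [ 0.005  0.001 -1.   ] y [ 0.982 -0.19   0.005] yaw_y -10.96 w 0.0299 F [ 0.  -0.1  0.1]
q [-0.04  0.56 -0.5   1.53  0.29  1.12 -0.78]
```

Call:
jog_arm --series '[{"travel": [0, 0, 0.005], "dr": [0, 0, 0]}, {"travel": [0, 0, 0.01], "dr": [0, 0, 0]}, {"travel": [0, 0, 0.01], "dr": [0, 0, 0]}, {"travel": [0, 0, 0.01], "dr": [0, 0, 0]}, {"travel": [0, 0, 0], "dr": [0, 0, 0]}, {"travel": [0, 0, 0], "dr": [0, 0, 0]}]'

```text
clock: 41.62
eef_pos: [0.6317, 0.1923, 0.2969]
eef_rot: [1.994, 1.565, 0.232]
wrist_force: [-0.8, 0.7, -1.4]
grip_width: 0.0298
```

```bash
python3 - <<'E'
from pour import *
rep();s=cap('side');crop(s,230,140,330,280,5,'s37')
E
```

```text
t 41.62 tcp [0.6317 0.1923 0.2969] grasp [0.632  0.1924 0.2356]
tool x [ 0.005  0.001 -1.   ] y [ 0.982 -0.19   0.005] yaw_y -10.96 w 0.0298 F [-0.8  0.7 -1.4]
q [-0.03  0.53 -0.51  1.49  0.27  1.19 -0.77]
```

Call:
jog_arm --series '[{"travel": [0, 0, 0.015], "dr": [0, 0, 0]}, {"travel": [0, 0, 0.02], "dr": [0, 0, 0]}, {"travel": [-0.006, -0.008, 0.02], "dr": [0, 0, -0.03]}, {"travel": [-0.012, -0.018, 0.01], "dr": [0, 0, -0.06]}, {"travel": [-0.018, -0.025, 0], "dr": [0, 0, -0.08]}, {"travel": [-0.018, -0.027, 0], "dr": [0, 0, -0.08]}, {"travel": [-0.018, -0.027, 0], "dr": [0, 0, -0.08]}, {"travel": [-0.018, -0.027, 0], "dr": [0, 0, -0.08]}, {"travel": [-0.018, -0.027, 0], "dr": [0, 0, -0.08]}, {"travel": [-0.018, -0.027, 0], "dr": [0, 0, -0.08]}]'

```text
clock: 42.5
eef_pos: [0.4998, 0.0073, 0.3603]
eef_rot: [-3.018, 1.564, 0.92]
wrist_force: [0.5, -1.3, -0.6]
grip_width: 0.0299
```

Call:
jog_arm --series '[{"travel": [-0.015, -0.027, 0], "dr": [0, 0, -0.08]}, {"travel": [-0.012, -0.027, 0], "dr": [0, 0, -0.08]}, {"travel": [-0.01, -0.027, 0], "dr": [0, 0, -0.08]}, {"travel": [-0.008, -0.027, 0], "dr": [0, 0, -0.08]}, {"travel": [-0.006, -0.027, 0], "dr": [0, 0, -0.08]}, {"travel": [-0.004, -0.027, 0], "dr": [0, 0, -0.08]}, {"travel": [-0.004, -0.027, 0], "dr": [0, 0, -0.08]}, {"travel": [-0.003, -0.025, 0], "dr": [0, 0, -0.08]}, {"travel": [0, -0.015, 0], "dr": [0, 0, -0.08]}, {"travel": [0, 0, 0], "dr": [0, 0, 0]}]'

```text
clock: 43.33
eef_pos: [0.4256, -0.2379, 0.3605]
eef_rot: [2.59, 1.564, -0.524]
wrist_force: [-0.4, 0.3, 0.2]
grip_width: 0.0297
```

```bash
python3 - <<'E'
from pour import *
rep();s=cap('side','s38')
E
```

```text
t 43.33 tcp [ 0.4256 -0.2379  0.3605] grasp [ 0.426  -0.2382  0.2992]
tool x [ 0.006 -0.004 -1.   ] y [ 0.027 -1.     0.004] yaw_y -88.43 w 0.0297 F [-0.4  0.3  0.2]
q [ 0.52  0.13 -0.13  1.84  0.02  1.17 -1.15]
```

Call:
jog_arm --series '[{"travel": [0.002, -0.02, 0], "dr": [0.004, 0.006, -0.05]}, {"travel": [0.002, -0.028, 0], "dr": [0, 0, -0.06]}, {"travel": [0.002, -0.028, 0], "dr": [0, 0, -0.05]}, {"travel": [0.002, -0.02, 0], "dr": [0, 0, -0.025]}, {"travel": [0, -0.01, 0], "dr": [0, 0, 0]}, {"travel": [0, 0, 0], "dr": [0, 0, 0]}, {"travel": [0, 0, 0], "dr": [0, 0, 0]}]'

```text
clock: 43.97
eef_pos: [0.4368, -0.3359, 0.3596]
eef_rot: [-1.44, 1.564, 1.571]
wrist_force: [1.1, -0.2, -1.1]
grip_width: 0.0296
```

```bash
python3 - <<'E'
from pour import *
rep()
E
```

```text
t 43.97 tcp [ 0.4368 -0.3359  0.3596] grasp [ 0.4368 -0.3355  0.2983]
tool x [-0.     0.007 -1.   ] y [-0.131 -0.991 -0.007] yaw_y -97.51 w 0.0296 F [ 1.1 -0.2 -1.1]
q [ 0.61  0.24 -0.05  1.7   0.01  1.21 -1.14]
```

Call:
jog_arm --series '[{"travel": [-0.003, -0.0115, 0], "dr": [-0.007, 0, -0.027]}, {"travel": [0, 0, -0.015], "dr": [0, 0, 0]}, {"travel": [0, 0, -0.02], "dr": [0, 0, 0]}, {"travel": [0, 0, -0.02], "dr": [0, 0, 0]}, {"travel": [0, 0, -0.015], "dr": [0, 0, 0]}, {"travel": [0, 0, 0], "dr": [0, 0, 0]}, {"travel": [0, 0, 0], "dr": [0, 0, 0]}]'

```text
clock: 44.55
eef_pos: [0.435, -0.3416, 0.2897]
eef_rot: [2.859, 1.566, -0.432]
wrist_force: [-0.1, 0.6, -0.9]
grip_width: 0.0296
```

```bash
python3 - <<'E'
from pour import *
rep();s=cap('side');crop(s,340,80,460,180,6,'s39')
E
```

```text
t 44.55 tcp [ 0.435  -0.3416  0.2897] grasp [ 0.4352 -0.3417  0.2284]
tool x [ 0.004 -0.002 -1.   ] y [-0.149 -0.989  0.001] yaw_y -98.58 w 0.0296 F [-0.1  0.6 -0.9]
q [ 0.61  0.3  -0.04  1.79  0.01  1.05 -1.16]
```

Call:
jog_arm --series '[{"travel": [-0.001, -0.005, -0.008], "dr": [0.002, 0.004, -0.007]}, {"travel": [0, 0, -0.012], "dr": [0, 0, 0]}, {"travel": [0, 0, -0.008], "dr": [0, 0, 0]}, {"travel": [0, 0, 0], "dr": [0, 0, 0]}, {"travel": [0, 0, 0], "dr": [0, 0, 0]}]'

```text
clock: 45.02
eef_pos: [0.435, -0.3474, 0.2623]
eef_rot: [2.712, 1.566, -0.587]
wrist_force: [-0.0, -0.7, -0.0]
grip_width: 0.0297
```

```bash
python3 - <<'E'
from pour import *
rep();w=cap('wrist','w40')
E
```

```text
t 45.02 tcp [ 0.435  -0.3474  0.2623] grasp [ 0.4352 -0.3476  0.201 ]
tool x [ 0.004 -0.003 -1.   ] y [-0.156 -0.988  0.002] yaw_y -98.99 w 0.0297 F [-0.  -0.7 -0. ]
q [ 0.62  0.33 -0.04  1.81  0.02  0.99 -1.15]
```

```bash
python3 - <<'E'
from h import *
w=cap('wrist');crop(w,250,45,390,265,3.2,'w40c');import pickle;pickle.dump(w,open('w40.pkl','wb'))
E
python3 - <<'E'
from h import *
import pickle
w=pickle.load(open('w40.pkl','rb'));q=lambda x,y,z:onz(w,x/3.2+250,y/3.2+45,z).round(4)
print('post',q(222,170,.188),'tip top',q(223,330,.179),'wire',q(223,290,.17))
print('strap top mid',q(229,645,.201+.010),q(155,630,.211),q(302,628,.211))
a,b=q(35,47,.012),q(413,45,.012);print('base yaw',np.degrees(np.arctan2(-(a-b)[0],(a-b)[1])),q(222,170,.188)-q(223,330,.179))
u=np.array([.988,-.156]);v=np.array([.156,.988])
for n,p in dict(post=q(222,170,.188),tip=q(223,330,.179),wire=q(223,290,.17),grasp=pose()[2],strap=q(229,645,.211)).items(): print(n,'along',round(float(u@p[:2]),4),'lat',round(float(v@p[:2]),4))
E
```

```text
post [ 0.5124 -0.3587  0.188 ] tip top [ 0.4891 -0.3551  0.179 ] wire [ 0.4939 -0.3558  0.17  ]
strap top mid [ 0.4525 -0.3502  0.211 ] [ 0.4562 -0.3408  0.211 ] [ 0.4534 -0.3601  0.211 ]
base yaw -8.684879007780895 [ 0.0233 -0.0036  0.009 ]
post along 0.5622 lat -0.2745
tip along 0.5386 lat -0.2745
wire along 0.5435 lat -0.2745
grasp along 0.4843 lat -0.2755
strap along 0.5017 lat -0.2754
```

```bash
python3 - <<'E'
from h import *
import pickle
w=pickle.load(open('w40.pkl','rb'));g=pose()[2];u=np.array([.988,-.156,0]);Z=np.array([0,0,1.])
f=lambda a,z:((proj(w,g+u*a+Z*z)-[250,45])*3.2).round(0)
for a in(0,.0036,.008,.012,.016):
  print(a,'top',f(a,.010),'z0',f(a,0),'eye',f(a,-.006),'winbot',f(a,-.036),'rimlvl',f(a,-.044))
c=w['T'][:3,3];print('cam rel',u[:2]@(c-g)[:2],(c-g)[2])
E
```

```text
0 top [230. 760.] z0 [230. 723.] eye [230. 703.] winbot [229. 621.] rimlvl [229. 603.]
0.0036 top [230. 737.] z0 [230. 701.] eye [230. 682.] winbot [229. 602.] rimlvl [229. 585.]
0.008 top [230. 708.] z0 [230. 674.] eye [230. 656.] winbot [229. 579.] rimlvl [229. 562.]
0.012 top [230. 682.] z0 [230. 649.] eye [230. 631.] winbot [229. 558.] rimlvl [229. 542.]
0.016 top [230. 655.] z0 [230. 624.] eye [230. 607.] winbot [229. 536.] rimlvl [229. 521.]
cam rel 0.08217054218475958 0.14399463584863403
```

```bash
python3 - <<'E'
from h import *
import pickle
w=pickle.load(open('w40.pkl','rb'));crop(w,255,195,390,330,5.8,'w40d')
E
```

Call:
jog_arm --series '[{"travel": [0, 0.001, -0.002], "dr": [-0.005, -0.033, 0]}, {"travel": [0, 0, -0.002], "dr": [-0.005, -0.033, 0]}, {"travel": [0, 0, 0], "dr": [0, 0, 0]}, {"travel": [0, 0, 0], "dr": [0, 0, 0]}]'

```text
clock: 45.45
eef_pos: [0.4359, -0.3466, 0.2597]
eef_rot: [3.108, 1.496, -0.19]
wrist_force: [0.2, 0.8, -0.4]
grip_width: 0.0296
```

```bash
cat > hang.py <<'E'
from h import *
def hs():
    p,R,g,st=pose();u=np.array([.988,-.156]);v=np.array([.156,.988])
    eye=g-R[:,2]*.008+R[:,0]*.011
    print('tcp along',round(u@p[:2],4),'lat',round(v@p[:2],4),'grasp lat',round(v@g[:2],4),'eye along',round(u@eye[:2],4),'(hook .5477) z',eye[2].round(4),'lat',round(v@eye[:2],4),'(-.2745)')
E
python3 - <<'E'
from hang import *
rep();hs();s=cap('side');crop(s,340,80,460,180,6,'s41');w=cap('wrist');crop(w,230,60,410,330,2.6,'w41')
E
```

```text
t 45.45 tcp [ 0.4359 -0.3466  0.2597] grasp [ 0.4404 -0.3475  0.1986]
tool x [ 0.074 -0.014 -0.997] y [-0.156 -0.988  0.003] yaw_y -98.97 w 0.0296 F [ 0.2  0.8 -0.4]
q [ 0.64  0.31 -0.05  1.86 -0.02  0.91 -1.12]
tcp along 0.4847 lat -0.2745 grasp lat -0.2746 eye along 0.4981 (hook .5477) z 0.1882 lat -0.2746 (-.2745)
```

Call:
jog_arm --series '[{"travel": [0.01, -0.0016, -0.0005], "dr": [0, 0, 0]}, {"travel": [0.01, -0.0016, -0.0005], "dr": [0, 0, 0]}, {"travel": [0.006, -0.001, 0], "dr": [0, 0, 0]}, {"travel": [0, 0, 0], "dr": [0, 0, 0]}, {"travel": [0, 0, 0], "dr": [0, 0, 0]}]'

```text
clock: 45.97
eef_pos: [0.4667, -0.3512, 0.259]
eef_rot: [3.103, 1.496, -0.194]
wrist_force: [0.8, 0.1, -1.0]
grip_width: 0.0297
```

```bash
python3 - <<'E'
from hang import *
rep();hs();s=cap('side');crop(s,355,100,425,155,10,'s42');w=cap('wrist');crop(w,230,60,410,330,2.6,'w42')
E
```

```text
t 45.97 tcp [ 0.4667 -0.3512  0.259 ] grasp [ 0.4712 -0.3521  0.1979]
tool x [ 0.073 -0.014 -0.997] y [-0.154 -0.988  0.003] yaw_y -98.88 w 0.0297 F [ 0.8  0.1 -1. ]
q [ 0.62  0.35 -0.05  1.79 -0.01  0.92 -1.15]
tcp along 0.5159 lat -0.2742 grasp lat -0.2744 eye along 0.5292 (hook .5477) z 0.1875 lat -0.2744 (-.2745)
```

```bash
python3 - <<'E'
from hang import *
s=cap('side');u=np.array([.988,-.156,0]);v=np.array([.156,.988,0])
def inpl(px,lat):
    o,d=ray(s,px[0]/10+355,px[1]/10+100);t=(lat-v@o)/(v@d);p=o+d*t;return round(u@p,4),round(p[2],4)
print('fin tip',inpl((272,445),-.2595),inpl((272,445),-.2745))
print('post front edge at y=445',inpl((222,445),-.2675),inpl((225,300),-.2675))
print('strap below finger',inpl((288,285),-.2595))
for z in(.19,.16,.13,.1,.02): print(z,((proj(s,u*.5552-v*.2675+np.array([0,0,z]))-[355,100])*10).round(0))
E
```

```text
fin tip (np.float64(0.5274), np.float64(0.1022)) (np.float64(0.5333), np.float64(0.0917))
post front edge at y=445 (np.float64(0.5477), np.float64(0.091)) (np.float64(0.551), np.float64(0.1439))
strap below finger (np.float64(0.5273), np.float64(0.1606))
0.19 [223. 165.]
0.16 [216. 251.]
0.13 [209. 334.]
0.1 [202. 415.]
0.02 [185. 617.]
```

Call:
jog_arm --series '[{"travel": [0.006, -0.001, -0.001], "dr": [0, 0, 0]}, {"travel": [0.006, -0.001, 0], "dr": [0, 0, 0]}, {"travel": [0.003, -0.0005, 0], "dr": [0, 0, 0]}, {"travel": [0, 0, 0], "dr": [0, 0, 0]}, {"travel": [0, 0, 0], "dr": [0, 0, 0]}]'

```text
clock: 46.53
eef_pos: [0.4818, -0.3542, 0.2581]
eef_rot: [3.1, 1.497, -0.198]
wrist_force: [-0.3, 1.1, -1.4]
grip_width: 0.0296
```

```bash
python3 - <<'E'
from hang import *
rep();hs();s=cap('side');crop(s,355,100,425,155,10,'s43');w=cap('wrist');crop(w,230,60,410,330,2.6,'w43')
E
```

```text
t 46.53 tcp [ 0.4818 -0.3542  0.2581] grasp [ 0.4862 -0.3551  0.197 ]
tool x [ 0.073 -0.015 -0.997] y [-0.156 -0.988  0.003] yaw_y -98.97 w 0.0296 F [-0.3  1.1 -1.4]
q [ 0.6   0.38 -0.05  1.76 -0.01  0.93 -1.16]
tcp along 0.5313 lat -0.2748 grasp lat -0.275 eye along 0.5446 (hook .5477) z 0.1866 lat -0.275 (-.2745)
```

Call:
jog_arm --series '[{"travel": [0.0025, 0, 0], "dr": [0, 0, 0]}, {"travel": [0, 0, -0.004], "dr": [0, 0, 0]}, {"travel": [0, 0, -0.004], "dr": [0, 0, 0]}, {"travel": [0, 0, -0.003], "dr": [0, 0, 0]}, {"travel": [0, 0, 0], "dr": [0, 0, 0]}, {"travel": [0, 0, 0], "dr": [0, 0, 0]}]'

```text
clock: 47.13
eef_pos: [0.4836, -0.3542, 0.2458]
eef_rot: [3.101, 1.497, -0.198]
wrist_force: [-0.3, -0.3, -0.6]
grip_width: 0.0298
```

```bash
python3 - <<'E'
from hang import *
rep();hs()
E
```

```text
t 47.13 tcp [ 0.4836 -0.3542  0.2458] grasp [ 0.488  -0.3551  0.1846]
tool x [ 0.072 -0.014 -0.997] y [-0.157 -0.988  0.003] yaw_y -99.0 w 0.0298 F [-0.3 -0.3 -0.6]
q [ 0.6   0.39 -0.05  1.77 -0.01  0.91 -1.17]
tcp along 0.533 lat -0.2745 grasp lat -0.2747 eye along 0.5463 (hook .5477) z 0.1742 lat -0.2747 (-.2745)
```

Call:
jog_arm --series '[{"travel": [0.0005, 0, -0.002], "dr": [0, 0, 0]}, {"travel": [0, 0, 0], "dr": [0, 0, 0]}]'

```text
clock: 47.3
eef_pos: [0.484, -0.3542, 0.2435]
eef_rot: [3.102, 1.498, -0.197]
wrist_force: [0.1, 0.5, -0.9]
grip_width: 0.0296
```

Call:
jog_arm --series '[{"travel": [0, 0, -0.0015], "dr": [0, 0, 0]}, {"travel": [0, 0, 0], "dr": [0, 0, 0]}]'

```text
clock: 47.47
eef_pos: [0.484, -0.3542, 0.2418]
eef_rot: [3.101, 1.497, -0.198]
wrist_force: [-0.3, -0.2, -0.3]
grip_width: 0.0298
```

Call:
jog_arm --series '[{"travel": [0, 0, -0.0015], "dr": [0, 0, 0]}, {"travel": [0, 0, 0], "dr": [0, 0, 0]}]'

```text
clock: 47.63
eef_pos: [0.4841, -0.3543, 0.2403]
eef_rot: [3.1, 1.497, -0.199]
wrist_force: [0.2, 0.5, -1.9]
grip_width: 0.0294
```

Call:
jog_arm --series '[{"travel": [0, 0, -0.0015], "dr": [0, 0, 0]}, {"travel": [0, 0, -0.001], "dr": [0, 0, 0]}, {"travel": [0, 0, 0], "dr": [0, 0, 0]}]'

```text
clock: 47.88
eef_pos: [0.4843, -0.3545, 0.2396]
eef_rot: [3.092, 1.495, -0.207]
wrist_force: [-0.4, -0.2, 0.1]
grip_width: 0.0296
```

Call:
jog_arm --series '[{"travel": [0, 0, -0.0015], "dr": [0, 0, 0]}, {"travel": [0, 0, 0], "dr": [0, 0, 0]}]'

```text
clock: 48.05
eef_pos: [0.4846, -0.3546, 0.2395]
eef_rot: [3.085, 1.494, -0.214]
wrist_force: [-0.1, -0.3, 0.8]
grip_width: 0.0299
```

```bash
python3 - <<'E'
from hang import *
rep();hs();w=cap('wrist');crop(w,230,60,410,330,2.6,'w44');s=cap('side');crop(s,355,100,425,155,10,'s44')
E
```

```text
t 48.05 tcp [ 0.4846 -0.3546  0.2395] grasp [ 0.4892 -0.3556  0.1784]
tool x [ 0.075 -0.016 -0.997] y [-0.157 -0.988  0.004] yaw_y -99.03 w 0.0299 F [-0.1 -0.3  0.8]
q [ 0.6   0.4  -0.05  1.78 -0.01  0.89 -1.17]
tcp along 0.5341 lat -0.2748 grasp lat -0.275 eye along 0.5476 (hook .5477) z 0.168 lat -0.2751 (-.2745)
```

Call:
jog_arm --series '[{"travel": [0, 0, 0], "dr": [0, 0, 0]}, {"travel": [0, 0, 0], "dr": [0, 0, 0]}, {"travel": [0, 0, 0], "dr": [0, 0, 0]}, {"travel": [0, 0, 0], "dr": [0, 0, 0]}, {"travel": [0, 0, 0], "dr": [0, 0, 0]}, {"travel": [0, 0, 0], "dr": [0, 0, 0]}]' --claw 90

```text
clock: 48.65
eef_pos: [0.4847, -0.3546, 0.2382]
eef_rot: [3.088, 1.495, -0.211]
wrist_force: [-0.1, -0.0, 0.3]
grip_width: 0.0565
```

```bash
python3 - <<'E'
from hang import *
rep();w=cap('wrist');crop(w,230,60,410,330,2.6,'w45');s=cap('side');crop(s,345,90,435,175,8,'s45')
E
```

```text
t 48.65 tcp [ 0.4847 -0.3546  0.2382] grasp [ 0.4892 -0.3556  0.1771]
tool x [ 0.074 -0.016 -0.997] y [-0.157 -0.988  0.004] yaw_y -99.02 w 0.0565 F [-0.1 -0.   0.3]
q [ 0.6   0.4  -0.05  1.78 -0.01  0.89 -1.17]
```

Call:
jog_arm --series '[{"travel": [-0.0007, 0, 0.01], "dr": [0, 0, 0]}, {"travel": [-0.0015, 0, 0.02], "dr": [0, 0, 0]}, {"travel": [-0.002, 0, 0.025], "dr": [0, 0, 0]}, {"travel": [-0.002, 0, 0.025], "dr": [0, 0, 0]}, {"travel": [0, 0, 0.02], "dr": [0, 0, 0]}, {"travel": [0.01, 0.02, 0], "dr": [0.008, 0.035, 0.03]}, {"travel": [0.02, 0.03, 0], "dr": [0.008, 0.035, 0.05]}, {"travel": [0.02, 0.03, 0], "dr": [0, 0, 0.05]}, {"travel": [0.02, 0.03, 0], "dr": [0, 0, 0.05]}, {"travel": [0.02, 0.03, 0], "dr": [0, 0, 0.05]}]'

```text
clock: 49.58
eef_pos: [0.5632, -0.2199, 0.3518]
eef_rot: [2.276, 1.565, -0.806]
wrist_force: [0.7, -0.2, -0.0]
grip_width: 0.057
```

Call:
jog_arm --series '[{"travel": [0.015, 0.02, -0.02], "dr": [0, 0, 0]}, {"travel": [0, 0, -0.02], "dr": [0, 0, 0]}, {"travel": [0, 0, 0], "dr": [0, 0, 0]}, {"travel": [0, 0, 0], "dr": [0, 0, 0]}]'

```text
clock: 49.92
eef_pos: [0.5843, -0.1879, 0.3156]
eef_rot: [2.968, 1.559, -0.096]
wrist_force: [0.7, -0.2, 0.9]
grip_width: 0.0569
```

```bash
python3 - <<'E'
from hang import *
rep();w=cap('wrist','w46');s=cap('side','s46');t=cap('top');crop(t,230,140,430,300,4,'t46')
import pickle;pickle.dump((t,s,w),open('c46.pkl','wb'))
E
```

```text
t 49.92 tcp [ 0.5843 -0.1879  0.3156] grasp [ 0.585  -0.188   0.2543]
tool x [ 0.012 -0.001 -1.   ] y [ 0.077 -0.997  0.002] yaw_y -85.57 w 0.0569 F [ 0.7 -0.2  0.9]
q [ 0.35  0.38 -0.16  1.61  0.06  1.14 -1.32]
```

```bash
python3 - <<'E'
from h import *
import pickle
t,s,w=pickle.load(open('c46.pkl','rb'));crop(w,250,85,345,185,7,'w46c')
C=lambda x,y:(x/4+230,y/4+140)
print('jar rim',onz(t,*C(159,145),.104))
# rim ellipse extents
print([onz(t,*C(*p),.104).round(4) for p in[(112,145),(207,145),(160,97),(160,193)]])
E
```

```text
jar rim [0.61809986 0.13378191 0.104     ]
[array([0.6175, 0.1638, 0.104 ]), array([0.6187, 0.1032, 0.104 ]), array([0.65  , 0.1346, 0.104 ]), array([0.5866, 0.1317, 0.104 ])]
```

```bash
python3 - <<'E'
from h import *
import pickle
t,s,w=pickle.load(open('c46.pkl','rb'))
print(onz(w,331/7+250,326/7+85,.018),onz(w,317/7+250,359/7+85,.054))
E
```

```text
[ 0.62167455 -0.15865182  0.018     ] [ 0.62106613 -0.15906513  0.054     ]
```

Call:
jog_arm --series '[{"travel": [0.018, 0.0145, 0], "dr": [0, 0.012, 0]}, {"travel": [0.018, 0.0145, -0.008], "dr": [0, 0, 0]}, {"travel": [0, 0, -0.015], "dr": [0, 0, 0]}, {"travel": [0, 0, -0.02], "dr": [0, 0, 0]}, {"travel": [0, 0, -0.02], "dr": [0, 0, 0]}, {"travel": [0, 0, -0.02], "dr": [0, 0, 0]}, {"travel": [0, 0, -0.015], "dr": [0, 0, 0]}, {"travel": [0, 0, 0], "dr": [0, 0, 0]}, {"travel": [0, 0, 0], "dr": [0, 0, 0]}]'

```text
clock: 50.82
eef_pos: [0.6207, -0.1741, 0.2275]
eef_rot: [2.427, 1.551, -0.661]
wrist_force: [0.4, -0.6, 0.3]
grip_width: 0.0568
```

```bash
python3 - <<'E'
from hang import *
rep();w=cap('wrist','w47')
E
```

```text
t 50.82 tcp [ 0.6207 -0.1741  0.2275] grasp [ 0.6216 -0.1748  0.1662]
tool x [ 0.015 -0.012 -1.   ] y [ 0.053 -0.999  0.013] yaw_y -86.95 w 0.0568 F [ 0.4 -0.6  0.3]
q [ 0.3   0.51 -0.15  1.63  0.1   0.99 -1.4 ]
```

Call:
jog_arm --series '[{"travel": [0.0008, 0.015, 0], "dr": [0.012, 0.015, 0]}, {"travel": [0, 0, -0.015], "dr": [0, 0, 0]}, {"travel": [0, 0, -0.015], "dr": [0, 0, 0]}, {"travel": [0, 0, -0.015], "dr": [0, 0, 0]}, {"travel": [0, 0, -0.012], "dr": [0, 0, 0]}, {"travel": [0, 0, 0], "dr": [0, 0, 0]}, {"travel": [0, 0, 0], "dr": [0, 0, 0]}]'

```text
clock: 51.45
eef_pos: [0.6263, -0.1552, 0.1798]
eef_rot: [-3.019, 1.559, 0.174]
wrist_force: [0.1, -0.2, 0.4]
grip_width: 0.0566
```

```bash
python3 - <<'E'
from hang import *
rep();w=cap('wrist','w48')
E
```

```text
t 51.45 tcp [ 0.6263 -0.1552  0.1798] grasp [ 0.627  -0.1551  0.1185]
tool x [ 0.011  0.002 -1.   ] y [ 0.051 -0.999 -0.001] yaw_y -87.06 w 0.0566 F [ 0.1 -0.2  0.4]
q [ 0.28  0.57 -0.15  1.66  0.1   0.91 -1.43]
```

Call:
jog_arm --series '[{"travel": [-0.005, -0.004, 0], "dr": [-0.002, 0.011, 0]}, {"travel": [0, 0, -0.012], "dr": [0, 0, 0]}, {"travel": [0, 0, -0.013], "dr": [0, 0, 0]}, {"travel": [0, 0, -0.012], "dr": [0, 0, 0]}, {"travel": [0, 0, 0], "dr": [0, 0, 0]}, {"travel": [0, 0, 0], "dr": [0, 0, 0]}]'

```text
clock: 52.0
eef_pos: [0.6216, -0.1599, 0.1419]
eef_rot: [2.73, 1.568, -0.361]
wrist_force: [-0.7, 0.4, -0.0]
grip_width: 0.0568
```

```bash
python3 - <<'E'
from hang import *
rep();w=cap('wrist','w49');print(proj(w,[.6213,-.159,.054]))
E
```

```text
t 52.0 tcp [ 0.6216 -0.1599  0.1419] grasp [ 0.6218 -0.16    0.0806]
tool x [ 0.003 -0.001 -1.   ] y [ 0.051 -0.999  0.001] yaw_y -87.1 w 0.0568 F [-0.7  0.4 -0. ]
q [ 0.28  0.61 -0.15  1.69  0.11  0.85 -1.44]
[319.97506875 247.0722899 ]
```

Call:
jog_arm --series '[{"travel": [-0.0005, 0.001, -0.01], "dr": [0, 0.003, 0]}, {"travel": [0, 0, -0.012], "dr": [0, 0, 0]}, {"travel": [0, 0, -0.01], "dr": [0, 0, 0]}, {"travel": [0, 0, 0], "dr": [0, 0, 0]}, {"travel": [0, 0, 0], "dr": [0, 0, 0]}]'

```text
clock: 52.47
eef_pos: [0.6208, -0.1586, 0.1061]
eef_rot: [0.403, 1.569, -2.688]
wrist_force: [-0.5, -0.9, 0.3]
grip_width: 0.0566
```

```bash
python3 - <<'E'
from hang import *
rep()
E
```

```text
t 52.47 tcp [ 0.6208 -0.1586  0.1061] grasp [ 0.6207 -0.1586  0.0448]
tool x [-0.001 -0.001 -1.   ] y [ 0.051 -0.999  0.001] yaw_y -87.09 w 0.0566 F [-0.5 -0.9  0.3]
q [ 0.27  0.66 -0.14  1.71  0.12  0.79 -1.45]
```

Call:
jog_arm --series '[{"travel": [0, 0, -0.001], "dr": [0, 0, 0]}, {"travel": [0, 0, 0], "dr": [0, 0, 0]}, {"travel": [0, 0, 0], "dr": [0, 0, 0]}, {"travel": [0, 0, 0], "dr": [0, 0, 0]}, {"travel": [0, 0, 0], "dr": [0, 0, 0]}, {"travel": [0, 0, 0], "dr": [0, 0, 0]}, {"travel": [0, 0, 0], "dr": [0, 0, 0]}]' --claw 255 --squeeze 30

```text
clock: 53.05
eef_pos: [0.6214, -0.1587, 0.106]
eef_rot: [1.705, 1.57, -1.386]
wrist_force: [0.3, 1.2, -1.7]
grip_width: 0.0227
```

```bash
python3 - <<'E'
from hang import *
rep()
E
```

```text
t 53.05 tcp [ 0.6214 -0.1587  0.106 ] grasp [ 0.6214 -0.1588  0.0447]
tool x [ 0.    -0.001 -1.   ] y [ 0.051 -0.999  0.001] yaw_y -87.1 w 0.0227 F [ 0.3  1.2 -1.7]
q [ 0.27  0.66 -0.14  1.71  0.12  0.78 -1.45]
```

Call:
jog_arm --series '[{"travel": [0, 0, 0.005], "dr": [0, 0, 0]}, {"travel": [0, 0, 0.012], "dr": [0, 0, 0]}, {"travel": [0, 0, 0.02], "dr": [0, 0, 0]}, {"travel": [0, 0, 0.025], "dr": [0, 0, 0]}, {"travel": [0, 0, 0.025], "dr": [0, 0, 0]}, {"travel": [0, 0, 0.02], "dr": [0, 0, 0]}, {"travel": [0, 0.01, 0.015], "dr": [0, 0, 0]}, {"travel": [0, 0.02, 0.01], "dr": [0, 0, 0]}, {"travel": [0, 0.028, 0], "dr": [0, 0, 0]}, {"travel": [0, 0.03, 0], "dr": [0, 0, 0]}]'

```text
clock: 53.88
eef_pos: [0.6188, -0.0774, 0.2527]
eef_rot: [1.972, 1.565, -1.132]
wrist_force: [0.9, 0.7, -1.8]
grip_width: 0.0223
```

Call:
jog_arm --series '[{"travel": [0, 0.03, 0], "dr": [0, 0, 0]}, {"travel": [0, 0.03, 0], "dr": [0, 0, 0]}, {"travel": [0, 0.03, 0], "dr": [0, 0, 0]}, {"travel": [0, 0.03, 0], "dr": [0, 0, 0]}, {"travel": [0, 0.028, 0], "dr": [0, 0, 0]}, {"travel": [0, 0.025, 0], "dr": [0, 0, 0]}, {"travel": [0, 0.015, 0], "dr": [0, 0, 0]}, {"travel": [0, 0, 0], "dr": [0, 0, 0]}, {"travel": [0, 0, 0], "dr": [0, 0, 0]}]'

```text
clock: 54.63
eef_pos: [0.6161, 0.1275, 0.2658]
eef_rot: [3.001, 1.557, -0.095]
wrist_force: [-0.4, -0.4, -0.8]
grip_width: 0.022
```

```bash
python3 - <<'E'
from hang import *
rep();s=cap('side');crop(s,230,150,350,290,5,'s50');w=cap('wrist','w50')
E
```

```text
t 54.63 tcp [0.6161 0.1275 0.2658] grasp [0.617  0.1274 0.2045]
tool x [ 0.013 -0.001 -1.   ] y [ 0.046 -0.999  0.002] yaw_y -87.39 w 0.022 F [-0.4 -0.4 -0.8]
q [-0.12  0.46 -0.22  1.63  0.12  1.06 -1.9 ]
```

```bash
python3 - <<'E'
from h import *
w=cap('wrist');crop(w,250,120,400,290,4.5,'w50c')
t=cap('top');crop(t,230,140,330,220,6,'t50')
E
python3 - <<'E'
from h import *
from scipy.optimize import least_squares
w=cap('wrist')
pts=np.array([onz(w,x/4.5+250,y/4.5+120,.104)[:2] for x,y in[(93,325),(140,230),(200,185),(262,171),(330,182),(395,225),(440,312)]])
o=least_squares(lambda c:np.hypot(*(pts-c).T)-.030,[.62,.134]);print(o.x,o.fun.round(4))
o=least_squares(lambda c:np.hypot(*(pts-c[:2]).T)-c[2],[.62,.134,.03]);print(o.x)
# lid disc at grasp-based z
p,R,g,_=pose();z=g[2]-.0407+.014
pl=np.array([onz(w,x/4.5+250,y/4.5+120,z)[:2] for x,y in[(52,545),(70,460),(125,380),(200,330),(320,308),(430,330),(510,380),(570,460),(592,550)]])
o=least_squares(lambda c:np.hypot(*(pl-c[:2]).T)-c[2],[.62,.134,.033]);print('lid',o.x,g)
E
```

```text
[0.6218096  0.13384693] [-0.0006 -0.0007  0.0002  0.0005  0.0004 -0.0002 -0.001 ]
[0.62326606 0.13394893 0.02881221]
lid [0.61773162 0.12534308 0.03272778] [0.61737921 0.12486403 0.20369772]
```

Call:
jog_arm --series '[{"travel": [0.0044, 0.009, 0], "dr": [0, 0.013, 0]}, {"travel": [0, 0, -0.012], "dr": [0, 0, 0]}, {"travel": [0, 0, -0.012], "dr": [0, 0, 0]}, {"travel": [0, 0, -0.01], "dr": [0, 0, 0]}, {"travel": [0, 0, 0], "dr": [0, 0, 0]}, {"travel": [0, 0, 0], "dr": [0, 0, 0]}]'

```text
clock: 55.38
eef_pos: [0.6207, 0.1267, 0.2258]
eef_rot: [1.133, 1.565, -1.976]
wrist_force: [0.7, -0.2, -1.2]
grip_width: 0.0222
```

```bash
python3 - <<'E'
from hang import *
rep();s=cap('side');crop(s,240,170,320,280,6,'s51');w=cap('wrist');crop(w,250,120,400,290,4.5,'w51c')
E
```

```text
t 55.38 tcp [0.6207 0.1267 0.2258] grasp [0.6206 0.1263 0.1645]
tool x [-0.002 -0.005 -1.   ] y [ 0.033 -0.999  0.005] yaw_y -88.1 w 0.0222 F [ 0.7 -0.2 -1.2]
q [-0.13  0.51 -0.21  1.64  0.13  1.01 -1.92]
```

Call:
jog_arm --series '[{"travel": [0.0005, 0.0077, 0], "dr": [0.005, -0.002, 0]}, {"travel": [0, 0, 0], "dr": [0, 0, 0]}, {"travel": [0, 0, 0], "dr": [0, 0, 0]}]'

```text
clock: 55.73
eef_pos: [0.6218, 0.1354, 0.2274]
eef_rot: [-2.818, 1.569, 0.356]
wrist_force: [0.3, -1.2, -0.8]
grip_width: 0.0226
```

```bash
python3 - <<'E'
from h import *
rep()
c=cap('side','s60'); 
for z in (0.104,0.124): print(proj(c,np.array([0.621,0.134,z])))
w=cap('wrist','w60')
u=proj(c,np.array([0.621,0.134,0.11])); x,y=int(u[0]),int(u[1])
crop(c,max(0,x-80),max(0,y-80),min(640,x+80),min(400,y+80),4,'s60c')
E
```

```text
t 55.73 tcp [0.6218 0.1354 0.2274] grasp [0.6219 0.1354 0.1661]
tool x [ 0.002  0.001 -1.   ] y [ 0.033 -0.999 -0.001] yaw_y -88.11 w 0.0226 F [ 0.3 -1.2 -0.8]
q [-0.14  0.51 -0.22  1.64  0.12  1.01 -1.93]
[273.43442371 232.80328994]
[272.61069675 227.03666791]
```

View pics/s60c.png

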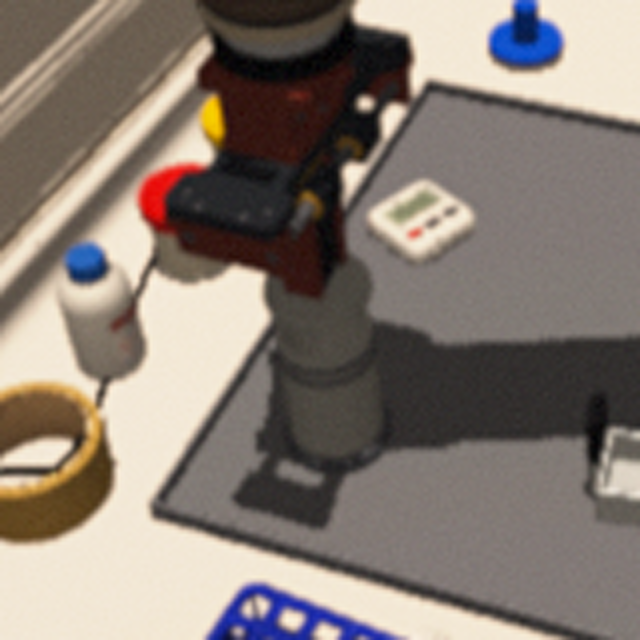

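View pics/w60.png

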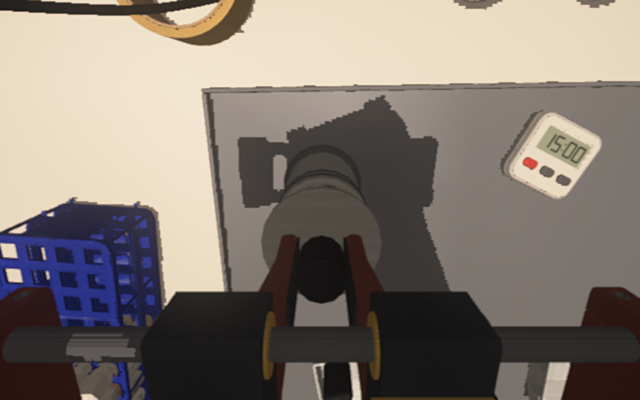

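Call:
jog_arm --series '[{"travel": [-0.0005, -0.0013, -0.008], "dr": [-0.001, 0.002, 0]}, {"travel": [0, 0, -0.006], "dr": [0, 0, 0]}, {"travel": [0, 0, 0], "dr": [0, 0, 0]}, {"travel": [0, 0, 0], "dr": [0, 0, 0]}]'

```text
clock: 56.17
eef_pos: [0.6212, 0.1341, 0.2124]
eef_rot: [2.733, 1.57, -0.375]
wrist_force: [-0.2, 0.0, -1.7]
grip_width: 0.0223
```

```bash
python3 - <<'E'
from h import *
rep()
c=cap('side','s61'); crop(c,233,190,313,250,8,'s61c')
w=cap('wrist','w61'); crop(w,240,120,400,310,3,'w61c')
E
```

```text
t 56.17 tcp [0.6212 0.1341 0.2124] grasp [0.6213 0.1341 0.1511]
tool x [ 0.001 -0.    -1.   ] y [ 0.033 -0.999  0.   ] yaw_y -88.08 w 0.0223 F [-0.2  0.  -1.7]
q [-0.14  0.52 -0.22  1.65  0.13  0.98 -1.93]
```

View pics/s61c.png

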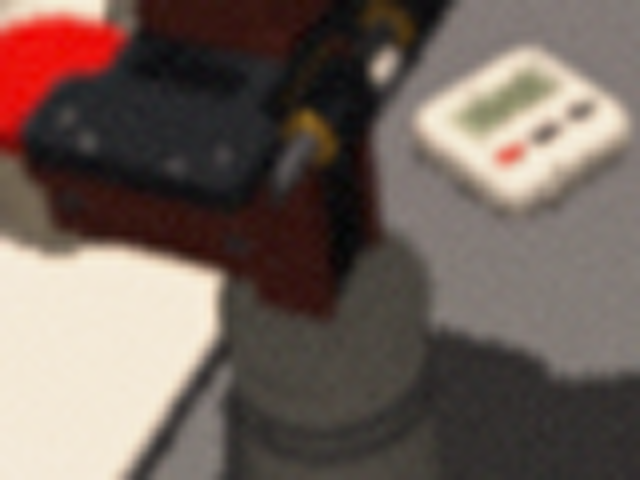

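View pics/w61c.png

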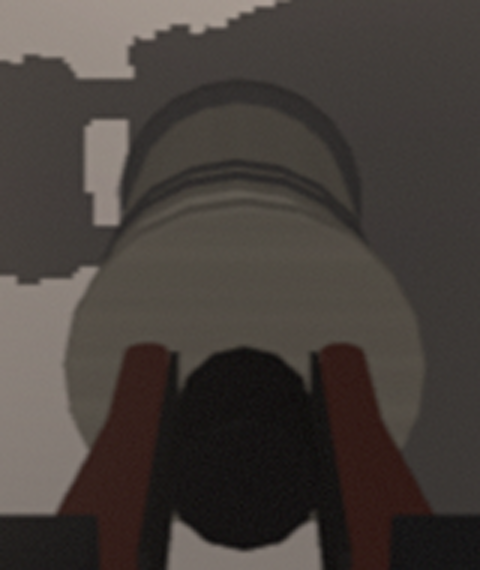

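Call:
jog_arm --series '[{"travel": [0, 0.0003, -0.003], "dr": [0, 0, 0]}, {"travel": [0, 0, -0.002], "dr": [0, 0, 0]}, {"travel": [0, 0, -0.002], "dr": [0, 0, 0]}, {"travel": [0, 0, 0], "dr": [0, 0, 0]}]'

```text
clock: 56.6
eef_pos: [0.6215, 0.1345, 0.2052]
eef_rot: [3.116, 1.569, 0.008]
wrist_force: [-1.3, -0.5, -1.9]
grip_width: 0.0227
```

```bash
python3 -c "
from h import *
rep()"
```

```text
t 56.6 tcp [0.6215 0.1345 0.2052] grasp [0.6216 0.1345 0.1439]
tool x [ 0.001  0.    -1.   ] y [ 0.033 -0.999  0.   ] yaw_y -88.09 w 0.0227 F [-1.3 -0.5 -1.9]
q [-0.14  0.53 -0.21  1.66  0.13  0.96 -1.94]
```

Call:
jog_arm --series '[{"travel": [0, 0, -0.002], "dr": [0, 0, 0]}, {"travel": [0, 0, -0.002], "dr": [0, 0, 0]}, {"travel": [0, 0, 0], "dr": [0, 0, 0]}]'

```text
clock: 56.85
eef_pos: [0.6215, 0.1345, 0.2008]
eef_rot: [3.137, 1.569, 0.029]
wrist_force: [0.5, 0.4, -1.9]
grip_width: 0.0224
```

Call:
jog_arm --series '[{"travel": [0, 0, -0.0015], "dr": [0, 0, 0]}, {"travel": [0, 0, -0.001], "dr": [0, 0, 0]}, {"travel": [0, 0, 0], "dr": [0, 0, 0]}]'

```text
clock: 57.1
eef_pos: [0.6215, 0.1345, 0.198]
eef_rot: [-3.132, 1.569, 0.043]
wrist_force: [-0.4, 0.3, -1.2]
grip_width: 0.0227
```

Call:
jog_arm --series '[{"travel": [0, 0, -0.001], "dr": [0, 0, 0]}, {"travel": [0, 0, 0], "dr": [0, 0, 0]}]'

```text
clock: 57.27
eef_pos: [0.6218, 0.1346, 0.198]
eef_rot: [-3.101, 1.568, 0.074]
wrist_force: [-0.0, -0.5, -1.7]
grip_width: 0.0224
```

Call:
jog_arm --series '[{"travel": [0, 0, -0.0015], "dr": [0, 0, 0]}, {"travel": [0, 0, -0.001], "dr": [0, 0, 0]}]'

```text
clock: 57.43
eef_pos: [0.6225, 0.1347, 0.1977]
eef_rot: [-3.068, 1.566, 0.107]
wrist_force: [-3.7, -1.2, 6.8]
grip_width: 0.0226
```

```bash
python3 - <<'E'
from h import *
rep()
w=cap('wrist','w62'); crop(w,240,120,400,310,3,'w62c')
c=cap('side','s62'); crop(c,233,190,313,250,8,'s62c')
E
```

```text
t 57.43 tcp [0.6225 0.1347 0.1977] grasp [0.6228 0.1347 0.1364]
tool x [ 0.005  0.001 -1.   ] y [ 0.033 -0.999 -0.   ] yaw_y -88.11 w 0.0226 F [-3.7 -1.2  6.8]
q [-0.14  0.54 -0.21  1.66  0.14  0.95 -1.94]
```

View pics/w62c.png

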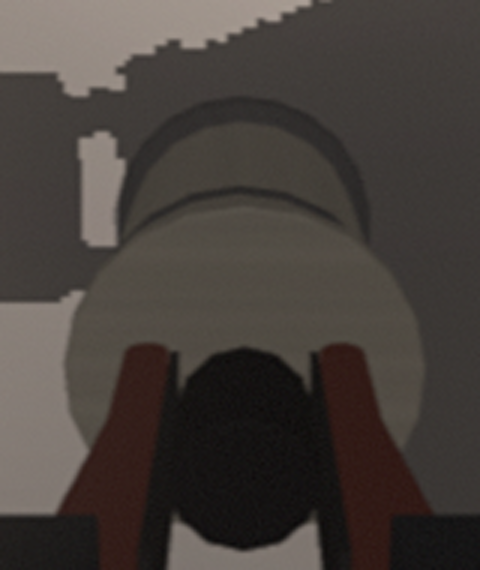

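View pics/s62c.png

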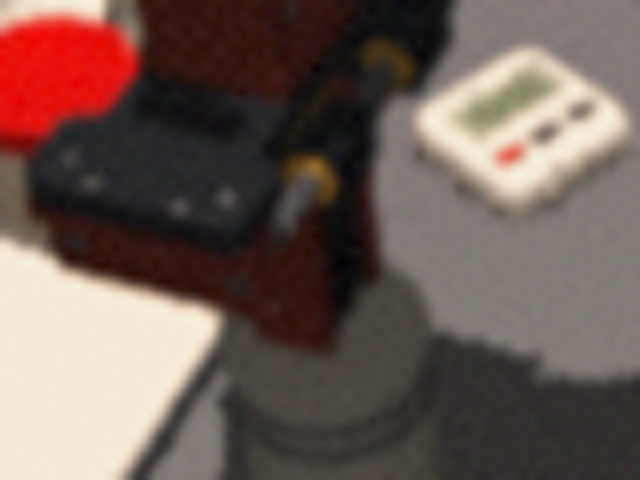

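Lid disc sits on the rim (z 0.1364 as predicted, force 7 N). I'll release it.

Call:
jog_arm --series '[{"travel": [0, 0, 0], "dr": [0, 0, 0]}, {"travel": [0, 0, 0], "dr": [0, 0, 0]}, {"travel": [0, 0, 0], "dr": [0, 0, 0]}, {"travel": [0, 0, 0], "dr": [0, 0, 0]}, {"travel": [0, 0, 0], "dr": [0, 0, 0]}, {"travel": [0, 0, 0], "dr": [0, 0, 0]}]' --claw 100

```text
clock: 58.03
eef_pos: [0.6229, 0.1349, 0.198]
eef_rot: [-3.019, 1.564, 0.155]
wrist_force: [0.7, -1.0, 0.4]
grip_width: 0.053
```

Call:
jog_arm --series '[{"travel": [0, 0, 0.004], "dr": [0, 0, 0]}, {"travel": [0, 0, 0.008], "dr": [0, 0, 0]}, {"travel": [0, 0, 0.012], "dr": [0, 0, 0]}, {"travel": [0, 0, 0.015], "dr": [0, 0, 0]}, {"travel": [0, 0, 0.02], "dr": [0, 0, 0]}, {"travel": [0, 0, 0.02], "dr": [0, 0, 0]}, {"travel": [0, 0, 0.02], "dr": [0, 0, 0]}, {"travel": [0, 0, 0.02], "dr": [0, 0, 0]}, {"travel": [-0.02, -0.02, 0.01], "dr": [0, 0, 0]}, {"travel": [0, 0, 0], "dr": [0, 0, 0]}]'

```text
clock: 58.87
eef_pos: [0.6015, 0.115, 0.3409]
eef_rot: [-2.943, 1.562, 0.234]
wrist_force: [1.3, -0.5, 0.0]
grip_width: 0.0535
```

```bash
python3 - <<'E'
from h import *
rep()
w=cap('wrist','w63')
c=cap('side','s63'); crop(c,233,190,313,250,8,'s63c'); cap('top','t63')
E
```

```text
t 58.87 tcp [0.6015 0.115  0.3409] grasp [0.602  0.1151 0.2796]
tool x [ 0.009  0.002 -1.   ] y [ 0.035 -0.999 -0.002] yaw_y -88.0 w 0.0535 F [ 1.3 -0.5  0. ]
q [-0.1   0.37 -0.23  1.57  0.09  1.2  -1.88]
```

View pics/w63.png

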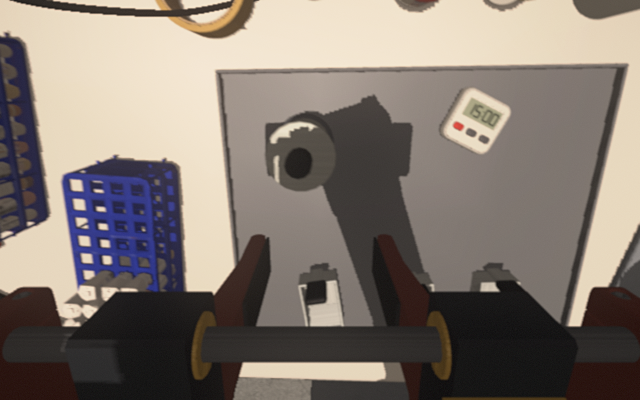

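View pics/s63c.png

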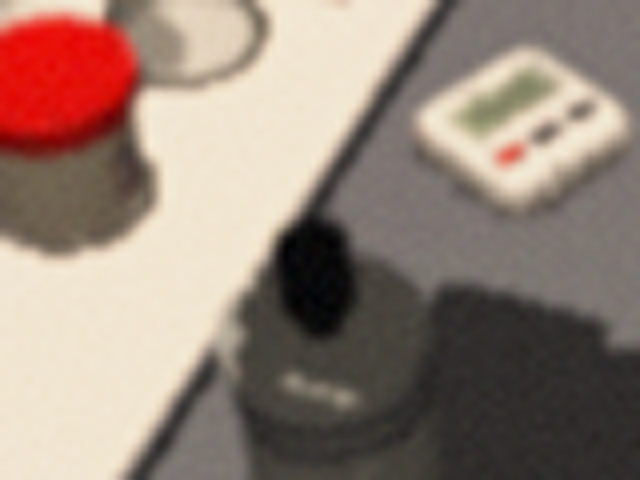

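View pics/s63.png

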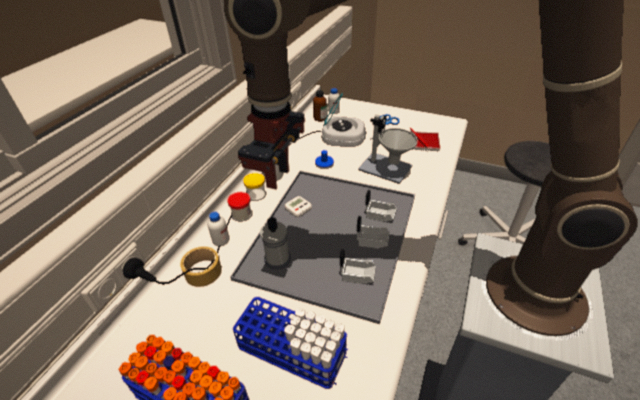

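View pics/t63.png

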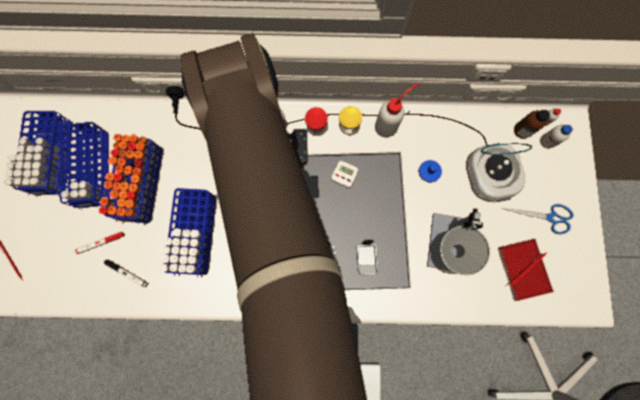

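Call:
jog_arm --series '[{"travel": [-0.01, -0.03, 0.01], "dr": [0, 0, 0]}, {"travel": [-0.01, -0.03, 0.01], "dr": [0, 0, 0]}, {"travel": [-0.01, -0.035, 0.01], "dr": [0, 0, 0]}, {"travel": [-0.01, -0.035, 0], "dr": [0, 0, 0]}, {"travel": [-0.01, -0.035, 0], "dr": [0, 0, 0]}, {"travel": [-0.01, -0.035, 0], "dr": [0, 0, 0]}, {"travel": [-0.01, -0.035, 0], "dr": [0, 0, 0]}, {"travel": [-0.01, -0.035, 0], "dr": [0, 0, 0]}, {"travel": [-0.01, -0.035, 0], "dr": [0, 0, 0]}, {"travel": [0, 0, 0], "dr": [0, 0, 0]}]'

```text
clock: 59.85
eef_pos: [0.5063, -0.1903, 0.3633]
eef_rot: [-1.094, 1.561, 2.101]
wrist_force: [0.2, -1.5, 0.1]
grip_width: 0.0533
```

```bash
python3 - <<'E'
from h import *
rep()
c=cap('side','s64'); crop(c,340,100,430,160,8,'s64f'); crop(c,233,200,313,275,8,'s64j'); crop(c,330,180,410,290,5,'s64s'); t=cap('top','t64'); crop(t,250,130,430,300,4,'t64c')
E
```

```text
t 59.85 tcp [ 0.5063 -0.1903  0.3633] grasp [ 0.506  -0.1898  0.302 ]
tool x [-0.005  0.009 -1.   ] y [ 0.053 -0.999 -0.009] yaw_y -86.97 w 0.0533 F [ 0.2 -1.5  0.1]
q [ 0.34  0.23 -0.08  1.71  0.01  1.21 -1.26]
```

View pics/t64c.png

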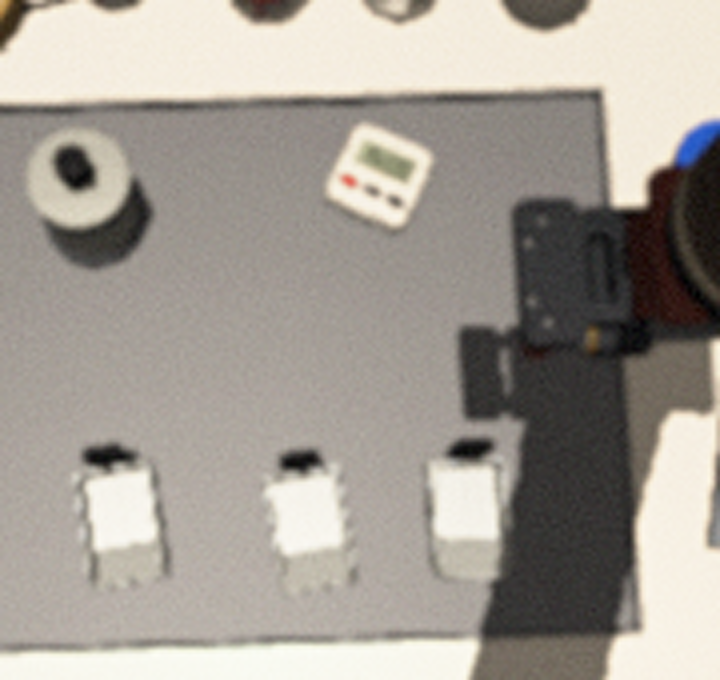

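View pics/s64f.png

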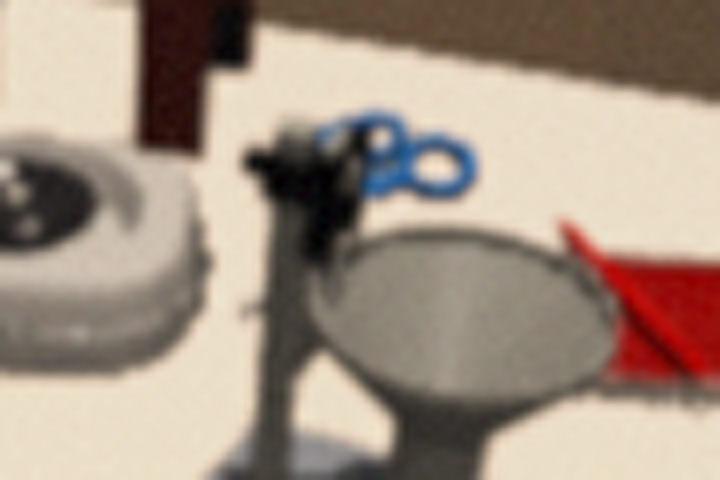

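View pics/s64j.png

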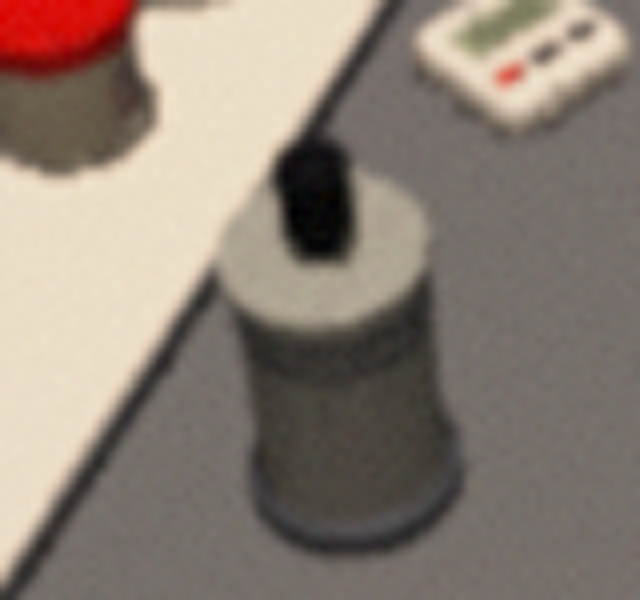

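View pics/s64s.png

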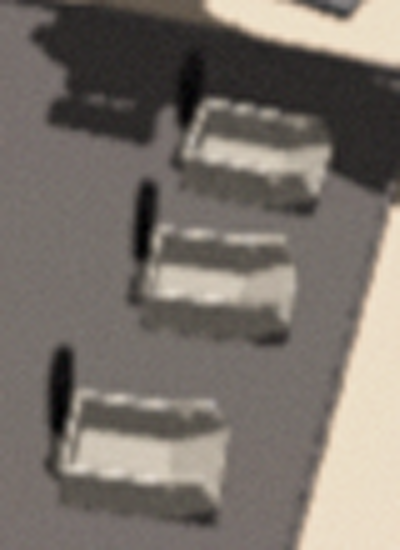

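The pictures show three upright, empty scoops, the lid level on the jar, the funnel on its hook, the timer in place and no stray balls. I'm handing the job in.

```bash
python3 -c "
from rig import finish_job
print(finish_job())"
```

```text
the job is handed in; nothing more can be done
None
```

The jar is charged and closed, and I handed the job in at about 60 s of the 210 s allowed. I set the funnel in the jar and poured the left and right scoops through it, four balls each. The middle scoop was empty from the start, so I didn't touch it. Then I put both scoops back upright on the tray, hung the funnel on its hook and put the steel lid on the jar, leaving the blue look-alike alone.

- **Balls:** before the lid went on, all eight were seen on the jar floor. The last pictures show no stray balls and all three scoops upright and empty.
- **Lid:** it stopped at the height expected for a lid seated on the rim (grasp point at 0.1364 m, expected 0.1367 m), with about 7 N of contact force. It looks level in the side and top views.
- **Jar, funnel and timer:** the jar is upright on the tray, the funnel hangs on its hook by the eye, and the timer is where it was.
- **Disagreement:** the wrist and top cameras placed the jar's centre about 3–4 mm apart in x, and I used a position nearer the wrist estimate. The lid's plug went in with no noticeable contact force. No check failed.

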